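Turn the lens-cleaner bottle over and put it back

TASK

The lens cleaner has settled: take the closed square bottle out from under the riser shelf, turn it fully upside down and keep it so for at least a second, then put it back standing upright in the place it came from. Leave the jar, the blower, the lens hood and the filter where they are.

Things in the scene. Friction and masses are not known exactly. Their poses are not given: they have to be found in the camera images.
- bottle_center (a point): Closed bottle: white square body 50 x 50 x 100 mm tall, shoulder 13 mm, fixed round black cap 36 mm across, 22 mm tall; 135 mm in all, 0.19 to 0.33 kg. Point: on its axis half-way up, 67.5 mm above the underside; z runs base to cap, x and y square to the flat sides. Starts upright in one riser bay. Lies stably on a flat side, axis 25 mm above the surface.
- riser: Fixed dark wood shelf, 380 mm wide (y), front -x and ends open. Origin on the table under the middle bay. Base board 12 mm thick, x -40 to 100 mm; 20 mm posts at the two rear corners, open between; top board x -10 to 100, underside 200 mm, upper side 215 mm high (boxes on it to 245). Three bays with thin cork patches at x 0, y -110, 0, 110 mm hold bottle, jar and blower, standing on the base board, near square to it.
- jar_center (a point): Round white jar with a black lid, 56 mm across and 90 mm tall, in a riser bay; not to be disturbed. The point is on its axis, half-way up; z up.
- blower_center (a point): Dark rubber air blower, a bulb 56 mm across with a thin nozzle on top, 115 mm tall, standing in a riser bay; not to be disturbed. The point is on its axis, half-way up; z up.
- mat: Fixed flat rubber mat, 150 (x) x 200 (y) mm and 3 mm thick, between the riser and the robot, always empty: free room to lay something down if wanted. Origin at the centre of its underside.
- tray: Fixed low white ceramic tray, 130 (x) x 150 (y) mm, 16 mm tall, in the front row beside the mat or the hood. Origin at the centre of its underside.
- filter_center (a point): Round glass lens filter with a metal rim, 80 mm across and 8 mm thick, lying in the tray; not to be disturbed. The point is its centre.
- hood_center (a point): Black lens hood, a plain tube 72 mm across and 45 mm tall standing on the table in the front row; not to be disturbed. The point is on its axis, half-way up.
Mind the look-alikes: they are no part of the job. Leave any orange look-alike of the part that bears bottle_center alone.

How it is judged:
On the way:
1. the bottle is upside down (within 12 degrees) for a full second (angle between bottle_center's own z axis and vertical above 2.93 rad), for 1 s.
At the end, for the whole second after the job is handed in: The bottle stands upright (within 6 degrees) and at rest in the bay it came from, within 30 mm of where it stood, released; jar, blower, hood and filter are within 25 mm of where they were (distance of bottle_center from where it was at the start of the episode below 0.03 m and angle between bottle_center's own z axis and vertical below 0.1 rad and linear speed of bottle below 0.02 m/s and distance of each of jar_center, blower_center, hood_center, filter_center from where it was at the start of the episode below 0.025 m); the robot touches nothing.
It fails at once if the jar is moved by more than 25 mm (distance of jar_center from where it was at the start of the episode above 0.025 m).
It fails at once if the blower is moved by more than 25 mm (distance of blower_center from where it was at the start of the episode above 0.025 m).
It fails at once if the hood is moved by more than 25 mm (distance of hood_center from where it was at the start of the episode above 0.025 m).
It fails at once if the filter is moved by more than 25 mm (distance of filter_center from where it was at the start of the episode above 0.025 m).
It also fails if it takes over 61 s, if anything falls off the work surface, if the arm or the gripper's body presses on something with over 40 N, if the wrist force passes 120 N, or if a joint passes its speed limit or range.

ROBOT

A 7-joint arm with a two-finger parallel gripper is mounted at the origin on the work surface. World frame = base frame: x ahead of the robot, y to its left, z up, the work surface at z = 0. Lengths are in m, angles in rad, forces in N, time in s.
With the tool pointing down it reaches from about 0.425 to 0.925 m from the base axis. Payload 6.8 kg.
Tool frame: the origin (TCP) lies on the front face of the gripper's body, between the roots of the fingers; the fingertips stand 73 mm ahead of it and the grasp point (between the pads) lies 54 mm ahead of it; z points along the fingers, y is the line along which they close (so a half turn about z gives the same grasp; the last joint's range is limited). The gripper opens to 85 mm and grips with 20 to 120 N. Pads are 22 mm wide; open, the fingers measure 114 mm over their backs; the gripper's body (76 mm by 85 mm) begins 54 mm behind the grasp point. The pads swing forward as they close: fully open they stand 13 mm farther back than shut.
Start: joints at [1.181, 0.477, 0.022, 1.555, -0.011, 1.109, -0.083], TCP at [0.188, -0.648, 0.304] pointing down, gripper open.
Joint ranges: [-2.96, 2.96], [-0.34, 2.1], [-1.41, 1.46], [0.24, 2.44], [-1.37, 4.51], [0.17, 1.92], [-2.96, 2.96]. Speed limits (rad/s): [2.39, 2.39, 3.14, 3.14, 3.14, 3.14, 3.14].

INTERFACE

Orientations are given as a unit quaternion [w, x, y, z].
In Python, from station import bot, optics gives the robot as it stands.
- The arm moves only by the tool drive_tool, never from a script. Its argument "deltas" is a list of rows, each an object with "gripper": the closure in counts, from 0 (fully open) to 255 (shut); "offset": the shift along the tool's x, y, z in units of 1000 mm (1.0 is 1000 mm), a list of three; "angular": the turn, a rotation vector about the tool's x, y, z in units of 45 degrees (1.0 is 45 degrees), a list of three. In form: [{"gripper": gripper, "offset": [dx, dy, dz], "angular": [rx, ry, rz]}, ...]. A call has 1 to 5 rows; each row is the pose to reach, as a shift and turn from the pose commanded when the call began, along the tool's axes at that moment; what a row does not reach only later rows make up. A row lasts 1/10 s, in which the tool goes at most 50 mm and 8.59 degrees, less where a joint would pass 70% of its speed; a pose out of reach is approached as far as the arm can. A call with a number of a shift or a turn outside -1 to 1 is refused whole. A call with a gripper value outside its range is refused whole. The fingers move at their own pace and stop on an object; "grip_force" is the grip in N (left out, the last holds). Time passes only in rows, so rows that repeat a pose let the fingers close. It gives the time, the measured TCP pose, the force, the opening and the grip force at its end, in the units of the state.
- bot.get_obs(): the state, without advancing time (a new reading comes with each control period).
- optics.read_camera(name): name is "scene" or "top"; returns the picture (420x560x3 uint8, blue, green, red); there is no depth.
- optics.camera_model(name): a dict with "fx", "fy", "cx", "cy" (pixels), "cam_to_world" (4x4, takes a point from camera to world coordinates). Camera axes: x right, y up, looking along -z (the intrinsics and any distortion apply to the point x, -y, -z); pixel columns grow to the right and rows downward; lengths in m; the calibration is good to about 2 mm. A picture is of the moment at which its call begins. camera_model takes no time and is no camera call.
- bot.hand_in(): hands the job in; it is judged then, once.
The state is a dict: "t": time; "q": joint angles; "joint_vel": joint speeds; "joint_torque": joint torques, N m; "eef_pos": TCP position; "tool_rot": TCP orientation; "contact_force": force on the tool from outside, world axes, zero at the start; "torque": the same for the moment, N m; "gripper_width": opening from 0.0 (shut) to 1.0 (fully open); "grasp_force": force on a finger pad.
Only numpy, scipy, OpenCV 4.12 (cv2) and the standard library are available. Lean on these libraries where they do the work, as an engineer would, in place of code of your own. Each camera call takes 0.05 s, during which the arm holds its last target. There are 200 camera calls.

## Working session

There is one attempt and no reset: what is moved stays moved. The work goes in short steps, Python scripts to look and compute and a tool call to move; the robot and the scene stay as the last step left them, time stands still between calls to the robot, and variables do not carry over. Pictures are saved under pics/ and viewed, at most 10 in all, crops included, and the job is handed in when it is done.

Besides the shell and the picture viewer there is one more tool, called after ">>>" by a JSON object that holds its "op" and its "data". drive_tool: Moves the arm, as the interface text tells. Its arguments: {"type":"object","properties":{"deltas":{"type":"array"},"grip_force":{"type":"number"}},"required":["deltas"]}

```bash
mkdir -p pics; ls; python3 - <<'E'
from station import bot, optics
import cv2,numpy as np
for n in("scene","top"):
    cv2.imwrite(f"pics/{n}0.png",optics.read_camera(n))
    m=optics.camera_model(n);print(n,m)
print(bot.get_obs())
E
```

```text
pics
scene {'fx': 460.12763257064563, 'fy': 460.12763257064563, 'cx': 276.764913045756, 'cy': 209.81661663319483, 'cam_to_world': array([[-0.98438203, -0.16833658,  0.05152481,  0.61291656],
       [ 0.17604138, -0.93925639,  0.29463004,  0.23258688],
       [-0.00120201,  0.29909901,  0.95422132,  0.89507897],
       [ 0.        ,  0.        ,  0.        ,  1.        ]])}
top {'fx': 504.4073502482814, 'fy': 504.4073502482814, 'cx': 287.1474762708807, 'cy': 206.2502543193433, 'cam_to_world': array([[ 2.47134324e-02,  9.87643415e-01, -1.54757007e-01,
         3.73761989e-01],
       [-9.99694564e-01,  2.44402620e-02, -3.66781626e-03,
        -2.48004357e-02],
       [ 1.59807211e-04,  1.54800383e-01,  9.87945756e-01,
         1.20455390e+00],
       [ 0.00000000e+00,  0.00000000e+00,  0.00000000e+00,
         1.00000000e+00]])}
{'t': 0.1, 'q': array([ 1.1808836 ,  0.47771539,  0.02231433,  1.55633408, -0.01147808,
        1.10927743, -0.08308023]), 'joint_vel': array([-0.00124567, -0.00196296,  0.00056898, -0.00203419,  0.00127324,
        0.00016313, -0.00072762]), 'joint_torque': array([ 3.76335447e-03, -5.97768223e+01,  1.61307558e+00, -2.81959713e+01,
        1.27456791e-02,  5.02108742e-03,  1.30801379e-05]), 'eef_pos': array([ 0.18761403, -0.64798426,  0.30303148]), 'tool_rot': array([-7.84262486e-04,  9.90083531e-01,  1.40477603e-01, -1.73276094e-04]), 'contact_force': array([-0.51012509,  0.05097852, -0.35437391]), 'torque': array([-0.04301675,  0.00518045,  0.03996868]), 'grasp_force': 0.0, 'gripper_width': 0.9999108095234045}
```

View pics/scene0.png

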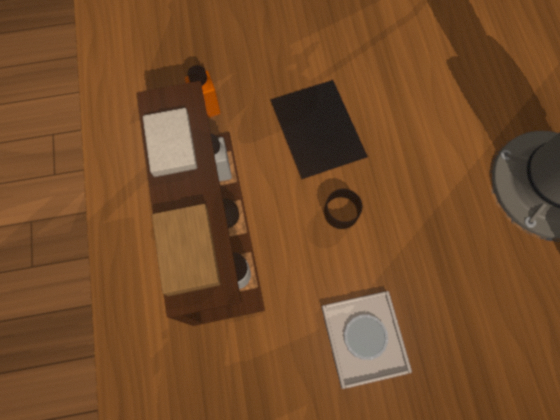

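View pics/top0.png

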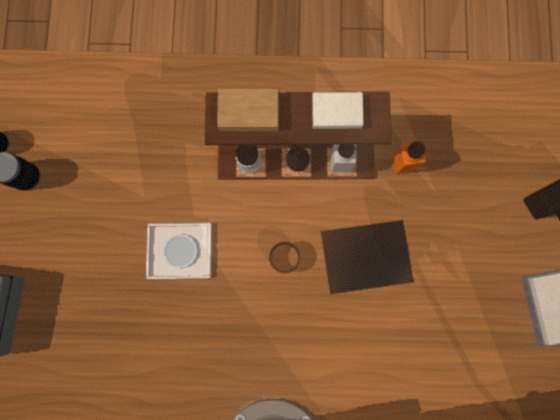

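The scene shows a riser with three bays. In the top view they hold a round white/black item at (247,157), a dark one at (298,160) and a square white body with a black cap at (345,157). The orange look-alike stands outside at (410,157). The bottle should be the one at (345,157), because it is white and square. I'll confirm with an enlarged crop.

```bash
cat > h.py <<'E'
import numpy as np,cv2
from station import bot,optics
def ray(n,u,v,z):
    m=optics.camera_model(n);T=m["cam_to_world"]
    d=T[:3,:3]@np.array([(u-m["cx"])/m["fx"],-(v-m["cy"])/m["fy"],-1.])
    o=T[:3,3];return o+d*(z-o[2])/d[2]
def proj(n,p):
    m=optics.camera_model(n);T=m["cam_to_world"]
    c=T[:3,:3].T@(np.array(p)-T[:3,3])
    return np.array([m["cx"]-m["fx"]*c[0]/c[2],m["cy"]+m["fy"]*c[1]/c[2]])
E
python3 - <<'E'
from h import *
t=cv2.imread("pics/top0.png");s=cv2.imread("pics/scene0.png")
a=cv2.resize(t[80:190,200:440],None,fx=3.3,fy=3.3,interpolation=cv2.INTER_CUBIC)
b=cv2.resize(s[60:320,130:280],None,fx=2.3,fy=2.3,interpolation=cv2.INTER_CUBIC)
cv2.imwrite("pics/ct.png",a);cv2.imwrite("pics/cs.png",b)
for nm,(u,v),z in [("boardFL",(218,179),.012),("boardFR",(376,179),.012),("topFL",(205,144),.215),("topFR",(391,144),.215),("topBL",(206,92),.215),("topBR",(389,93),.215),("cap",(346,150),.147),("orange",(416,150),.135),("hood",(285,257),.045)]:
    print(nm,ray("top",u,v,z).round(3))
for c in [(322,231),(404,221),(413,282),(332,292)]: print("mat",ray("top",*c,.003).round(3))
E
```

```text
boardFL [0.623 0.148 0.012]
boardFR [ 0.632 -0.233  0.012]
topFL [0.652 0.148 0.215]
topFR [ 0.662 -0.228  0.215]
topBL [0.763 0.152 0.215]
topBR [ 0.77  -0.225  0.215]
cap [ 0.666 -0.145  0.147]
orange [ 0.673 -0.299  0.135]
hood [ 0.438 -0.018  0.045]
mat [ 0.504 -0.105  0.003]
mat [ 0.533 -0.302  0.003]
mat [ 0.389 -0.321  0.003]
mat [ 0.361 -0.131  0.003]
```

View pics/ct.png

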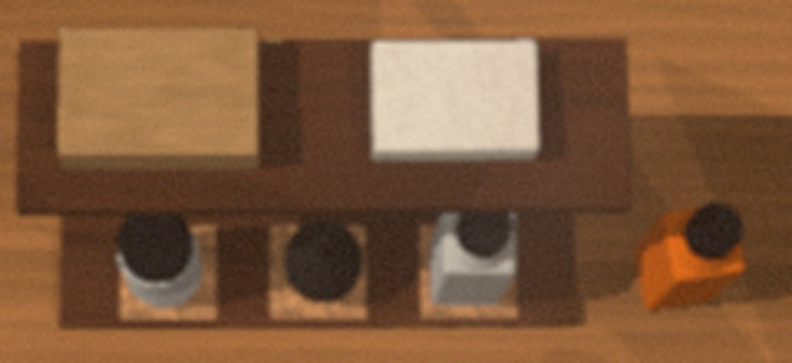

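View pics/cs.png

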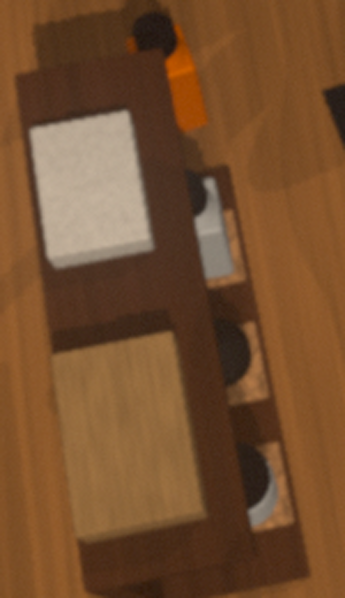

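The crop confirms it: the white square body with the round black cap is in the bay at top pixel (347,150). The jar is at (247,155), the blower at (298,158), and the orange look-alike at (416,150) stays untouched. Next I move to the front, raised, and collect joint data on the way.

>>> {"op": "drive_tool", "data": {"deltas": [{"gripper": 0,"offset": [0.034,-0.032,-0.018],"angular": [0,0,-0.08]},{"gripper": 0,"offset": [0.068,-0.064,-0.036],"angular": [0,0,-0.16]},{"gripper": 0,"offset": [0.102,-0.096,-0.054],"angular": [0,0,-0.24]},{"gripper": 0,"offset": [0.136,-0.128,-0.072],"angular": [0,0,-0.32]},{"gripper": 0,"offset": [0.17,-0.16,-0.09],"angular": [0,0,-0.4]}]}}

```text
t: 0.6
eef_pos: [0.307, -0.4457, 0.3942]
tool_rot: [-0.0, 0.956, 0.295, -0.0]
contact_force: [2.0, 0.4, 1.0]
gripper_width: 1.0
grasp_force: 0.0
```

```bash
cat >> h.py <<'E'
from scipy.spatial.transform import Rotation as Ro
def st():
    o=bot.get_obs();w=o["tool_rot"];R=Ro.from_quat([w[1],w[2],w[3],w[0]])
    print("t",round(o["t"],2),"q",o["q"].round(3).tolist(),"p",o["eef_pos"].round(4).tolist(),"F",o["contact_force"].round(1),"gw",round(o["gripper_width"],3),"gf",round(o["grasp_force"],1))
    print(R.as_matrix().round(3).tolist());return o,R
E
python3 -c "from h import *;st()"
```

```text
t 0.6 q [0.962, 0.186, -0.127, 1.754, 0.025, 1.203, -0.145] p [0.307, -0.4457, 0.3942] F [2.  0.4 1. ] gw 1.0 gf 0.0
[[0.826, 0.563, -0.0], [0.563, -0.826, 0.0], [-0.0, -0.0, -1.0]]
```

```bash
cat > kin.py <<'E'
import numpy as np,itertools
from scipy.spatial.transform import Rotation as Ro
def chain(q,s,off):
    # straight-up zero; lateral axis y; s: signs of 1,3,5,7; off: base & tool yaw
    R=Ro.from_euler('z',off[0]);out=[]
    ax=[(0,0,s[0]),(0,1,0),(0,0,s[1]),(0,1,0),(0,0,s[2]),(0,1,0),(0,0,s[3])]
    for a,x in zip(ax,q):
        R=R*Ro.from_rotvec(np.array(a)*x);out.append(R)
    out.append(R*Ro.from_euler('z',off[1]));return out
D=[([1.18088,.47772,.02231,1.55633,-.01148,1.10928,-.08308],[.18761,-.64798,.30303],[-.00078,.99008,.14048,-.00017]),
([.962,.186,-.127,1.754,.025,1.203,-.145],[.307,-.4457,.3942],[0,.956,.295,0])]
def toR(w): return Ro.from_quat([w[1],w[2],w[3],w[0]])
E
python3 - <<'E'
from kin import *
from scipy.optimize import least_squares
r=[]
for s in itertools.product((1,-1),repeat=4):
  for g in itertools.product((0,1.57,3.14,-1.57),repeat=2):
    f=lambda o:np.concatenate([(chain(q,s,o)[-1].inv()*toR(w)).as_rotvec() for q,p,w in D])
    S=least_squares(f,g);r.append((S.cost,s,S.x))
r.sort(key=lambda a:a[0])
for a in r[:6]:print(a)
E
```

```text
(np.float64(2.6793839730746646e-07), (-1, -1, -1, -1), array([-3.71337789e-04,  1.56992604e+00]))
(np.float64(2.679383973154309e-07), (-1, -1, -1, -1), array([-3.79038642e-04,  1.56991834e+00]))
(np.float64(2.6793839754322077e-07), (-1, -1, -1, -1), array([-3.88842304e-04,  1.56990853e+00]))
(np.float64(2.679385569918908e-07), (-1, -1, -1, -1), array([-2.23058939e-05,  1.57027507e+00]))
(np.float64(2.679385585312472e-07), (-1, -1, -1, -1), array([-7.29093505e-04,  1.56956828e+00]))
(np.float64(2.6793857674744826e-07), (-1, -1, -1, -1), array([-1.13590282e-06,  1.57029624e+00]))
```

>>> {"op": "drive_tool", "data": {"deltas": [{"gripper": 0,"offset": [0.037,-0.023,0],"angular": [0,0,-0.1]},{"gripper": 0,"offset": [0.074,-0.046,0],"angular": [0,0,-0.2]},{"gripper": 0,"offset": [0.111,-0.069,0],"angular": [0,0,-0.3]},{"gripper": 0,"offset": [0.148,-0.092,0],"angular": [0,0,-0.4]},{"gripper": 0,"offset": [0.187,-0.115,0],"angular": [0,0,-0.5]}]}}

```text
t: 1.1
eef_pos: [0.3967, -0.2458, 0.3937]
tool_rot: [-0.0, 0.88, 0.476, -0.0]
contact_force: [0.3, -0.4, 0.4]
gripper_width: 1.0
grasp_force: 0.0
```

```bash
cat > log.py <<'E'
from h import *;import json,os
o,R=st()
open("d.jsonl","a").write(json.dumps([o["q"].tolist(),o["eef_pos"].tolist(),o["tool_rot"].tolist()])+"\n")
E
python3 log.py
```

```text
t 1.1 q [0.744, 0.067, -0.337, 1.896, 0.024, 1.183, -0.182] p [0.3967, -0.2458, 0.3937] F [ 0.3 -0.4  0.4] gw 1.0 gf 0.0
[[0.548, 0.837, -0.0], [0.837, -0.548, -0.0], [-0.0, -0.0, -1.0]]
```

>>> {"op": "drive_tool", "data": {"deltas": [{"gripper": 0,"offset": [0,0.024,-0.016],"angular": [-0.18,0,0]},{"gripper": 0,"offset": [0,0.048,-0.032],"angular": [-0.36,0,0]},{"gripper": 0,"offset": [0,0.072,-0.048],"angular": [-0.54,0,0]},{"gripper": 0,"offset": [0,0.096,-0.064],"angular": [-0.72,0,0]},{"gripper": 0,"offset": [0,0.12,-0.08],"angular": [-0.9,0,0]}]}}

```text
t: 1.6
eef_pos: [0.4974, -0.3136, 0.475]
tool_rot: [0.307, 0.825, 0.445, 0.166]
contact_force: [0.1, -0.6, -0.7]
gripper_width: 0.999
grasp_force: 0.0
```

```bash
python3 log.py; cat >> kin.py <<'E'
import json,os
if os.path.exists("d.jsonl"): D+= [tuple(json.loads(l)) for l in open("d.jsonl")]
S=(-1,-1,-1,-1);OFF=(0,np.pi/2)
def basis(q):
    c=chain(q,S,OFF);I=np.eye(3);z=I[2]
    B=lambda i:c[i].as_matrix()
    # h, shoulder(y), upper(x,z), elbow lat, forearm(x,z), wrist lat, wrist(x), d
    return np.stack([z,B(0)[:,0],B(1)[:,1],B(2)[:,0],B(2)[:,2],B(3)[:,1],B(4)[:,0],B(4)[:,2],B(5)[:,1],B(5)[:,0],B(6)[:,2]],1)
def fit():
    A=np.vstack([basis(q) for q,p,w in D]);b=np.concatenate([p for q,p,w in D])
    lam=3e-3;P=np.array([.35,0,0,0,.4,0,0,.4,0,0,.25]);W=np.diag([1,3,1,3,1,1,3,1,1,1.5,1])*lam
    x=np.linalg.lstsq(np.vstack([A,W]),np.concatenate([b,W@P]),rcond=None)[0]
    return x,np.abs(A@x-b).max()
E
python3 -c "
from kin import *
x,e=fit();print(x.round(3),e)"
```

```text
t 1.6 q [0.758, -0.032, -0.338, 1.95, 0.195, 0.524, -0.299] p [0.4974, -0.3136, 0.475] F [ 0.1 -0.6 -0.7] gw 0.999 gf 0.0
[[0.549, 0.632, 0.547], [0.836, -0.416, -0.359], [0.0, 0.654, -0.756]]
[ 0.289  0.    -0.032  0.002  0.54  -0.043 -0.     0.468  0.013 -0.003
  0.256] 4.244886740911724e-05
```

```bash
cat >> kin.py <<'E'
from scipy.optimize import least_squares
X,_=fit()
LO=np.array([-2.96,-.34,-1.41,.24,-1.37,.17,-2.96]);HI=np.array([2.96,2.1,1.46,2.44,4.51,1.92,2.96])
def fk(q): return basis(q)@X,chain(q,S,OFF)[-1]
def ik(p,R,q0,reg=.003,qref=None):
    qref=q0 if qref is None else qref
    f=lambda q:np.concatenate([fk(q)[0]-p,.3*(fk(q)[1].inv()*R).as_rotvec(),reg*(q-np.array(qref))])
    s=least_squares(f,np.clip(q0,LO+.06,HI-.06),bounds=(LO+.05,HI-.05));q=s.x
    return q,np.linalg.norm(fk(q)[0]-p),(fk(q)[1].inv()*R).magnitude()
E
python3 - <<'E'
from kin import *
yaw=.022
z=np.array([np.cos(yaw),np.sin(yaw),0]);b=np.array([.667,-.147,.085])
tcp=b-.054*z
rng=np.random.default_rng(0)
for sy in(1,-1):
  y=np.array([-z[1],z[0],0])*sy;R=Ro.from_matrix(np.stack([np.cross(y,z),y,z],1))
  R2=R*Ro.from_euler('z',np.pi)
  best=[]
  for k in range(40):
    q,e,a=ik(tcp,R,rng.uniform(LO,HI),1e-4)
    if e<.003 and a<.02: best.append(q.round(2).tolist())
  print(sy,len(best))
  for q in best[:7]:
    q2,e2,a2=ik(tcp+[-.2,0,.2],R2,q,1e-4);print(q,'elbow z',(X[0]+X[4]*np.cos(q[1])).round(2),q2.round(2),round(e2,3),round(a2,2))
E
```

```text
1 22
[1.14, 1.42, -1.02, 2.23, 3.63, 1.16, -0.58] elbow z 0.37 [ 2.01  2.05 -1.36  2.39  3.49  0.22 -2.91] 0.159 0.23
[-0.59, 1.62, 0.83, 2.31, 2.72, 1.87, -2.63] elbow z 0.26 [-0.52  2.05  1.33  2.39  2.28  1.87 -0.29] 0.161 0.28
[0.17, 1.08, 0.01, 2.28, 3.34, 1.79, -1.54] elbow z 0.54 [ 2.01  2.05 -1.36  2.39  3.49  0.22 -2.91] 0.159 0.23
[1.41, 1.87, -1.36, 2.22, 3.49, 0.82, 0.02] elbow z 0.13 [ 2.01  2.05 -1.36  2.39  3.49  0.22 -2.91] 0.159 0.23
[1.41, 1.87, -1.36, 2.22, 3.49, 0.82, 0.02] elbow z 0.13 [ 2.01  2.05 -1.36  2.39  3.49  0.22 -2.91] 0.159 0.23
[0.92, 1.23, -0.77, 2.24, 3.61, 1.36, -0.85] elbow z 0.47 [ 1.76  1.06 -1.36  2.39  3.97  0.56  2.01] 0.096 0.23
[-0.07, 1.14, 0.26, 2.3, 3.21, 1.87, -1.79] elbow z 0.51 [ 2.01  2.05 -1.36  2.39  3.49  0.22 -2.91] 0.159 0.23
-1 24
[-0.78, 2.03, 1.07, 2.31, 2.48, 1.67, 0.02] elbow z 0.05 [-0.52  2.05  1.33  2.39  2.28  1.87  2.85] 0.161 0.28
[0.47, 1.07, -0.3, 2.27, 3.47, 1.65, 1.87] elbow z 0.55 [ 1.76  1.06 -1.36  2.39  3.97  0.56 -1.13] 0.096 0.23
[0.28, 1.06, -0.11, 2.28, 3.4, 1.74, 1.71] elbow z 0.55 [ 1.76  1.06 -1.36  2.39  3.97  0.56 -1.13] 0.096 0.23
[0.94, 1.24, -0.79, 2.24, 3.61, 1.35, 2.31] elbow z 0.46 [-1.18  0.34  1.41  2.36  4.46  0.22  2.91] 0.137 0.92
[1.29, 1.63, -1.2, 2.22, 3.6, 0.99, 2.83] elbow z 0.26 [ 1.76  1.06 -1.36  2.39  3.97  0.56 -1.13] 0.096 0.23
[-0.07, 1.14, 0.26, 2.3, 3.21, 1.87, 1.35] elbow z 0.51 [ 1.76  1.06 -1.36  2.39  3.97  0.56 -1.13] 0.096 0.23
[-0.07, 1.14, 0.26, 2.3, 3.21, 1.87, 1.35] elbow z 0.51 [ 1.76  1.06 -1.36  2.39  3.97  0.56 -1.13] 0.096 0.23
```

```bash
cat > plan.py <<'E'
from kin import *
def Rt(yaw,th,sy):
    z=np.array([np.cos(yaw)*np.cos(th),np.sin(yaw)*np.cos(th),-np.sin(th)]);y=np.array([-np.sin(yaw),np.cos(yaw),0])*sy
    return Ro.from_matrix(np.stack([np.cross(y,z),y,z],1))
def tcp(g,R): return np.array(g)-.054*R.as_matrix()[:,2]
E
python3 - <<'E'
from plan import *
b=np.array([.667,-.147,.09])
for sy,q7 in((1,-1.55),(-1,1.6)):
 for th in(0,.2,.35):
  R=Rt(.022,th,sy);q=np.array([.2,1.07,0,2.2,3.2,1.5,q7])
  print("== sy",sy,"th",th)
  for nm,d,Rk in [("grasp",(0,0,0),R),("back10",(-.1,0,.02),R),("back15",(-.15,0,.03),R),("back10up10",(-.1,0,.12),R),("up25",(-.1,0,.25),R),("up25 roll",(-.1,0,.25),Rt(.022,-th,-sy)),("up25 x+5 roll",(-.05,0,.25),Rt(.022,-th,-sy))]:
    if "roll" in nm: q[6]=-q[6]
    r=ik(tcp(b+d,Rk),Rk,q,3e-3);q=r[0] if r[1]<.01 else q
    print(nm,r[0].round(2),round(r[1],4),round(r[2],3))
    if nm=="up25 roll": q[6]=-q[6]
E
```

```text
== sy 1 th 0
grasp [ 0.19  1.06 -0.01  2.29  3.35  1.77 -1.52] 0.0 0.0
back10 [ 1.64  1.94 -1.36  2.39  3.42  0.74  0.18] 0.0079 0.015
back15 [ 1.85  2.05 -1.36  2.39  3.31  0.48  0.37] 0.0338 0.078
back10up10 [ 1.49  1.44 -1.36  2.39  3.46  0.84 -0.35] 0.0395 0.07
up25 [ 1.46  0.73 -1.36  2.39  3.39  0.82 -1.01] 0.0443 0.073
up25 roll [ 1.33  1.73 -1.36  2.39  3.69  1.2  -2.91] 0.1477 0.467
up25 x+5 roll [ 1.23  1.64 -1.36  2.39  3.61  1.33 -2.91] 0.1305 0.49
== sy 1 th 0.2
grasp [ 0.17  0.91  0.01  2.33  3.34  1.47 -1.56] 0.0 0.0
back10 [ 1.51  1.6  -1.36  2.39  3.17  0.82  0.01] 0.0244 0.04
back15 [ 1.67  1.65 -1.36  2.39  3.18  0.6   0.07] 0.0533 0.111
back10up10 [ 1.43  1.07 -1.36  2.39  3.13  0.75 -0.51] 0.0404 0.07
up25 [ 1.49  0.42 -1.36  2.39  3.29  0.62 -1.25] 0.0243 0.046
up25 roll [ 1.44  1.1  -1.36  2.39  3.61  1.01  2.39] 0.0453 0.077
up25 x+5 roll [ 1.33  1.07 -1.36  2.39  3.46  1.13  2.45] 0.0101 0.013
== sy 1 th 0.35
grasp [ 0.15  0.8   0.02  2.33  3.34  1.21 -1.59] 0.0 0.0
back10 [ 1.43  1.35 -1.36  2.39  2.92  0.83 -0.11] 0.0243 0.04
back15 [ 1.56  1.31 -1.36  2.39
[... 990 characters left out ...]
  2.39  3.13  0.75  2.64] 0.0404 0.07
up25 [ 1.49  0.42 -1.36  2.39  3.29  0.62  1.89] 0.0243 0.046
up25 roll [ 1.44  1.1  -1.36  2.39  3.61  1.01 -0.76] 0.0453 0.077
up25 x+5 roll [ 1.33  1.07 -1.36  2.39  3.46  1.13 -0.69] 0.0101 0.013
== sy -1 th 0.35
grasp [0.15 0.8  0.02 2.33 3.34 1.21 1.55] 0.0 0.0
back10 [ 1.39  1.27 -1.31  2.39  2.98  0.82  2.91] 0.0255 0.042
back15 [ 1.53  1.24 -1.32  2.39  3.    0.62  2.91] 0.0556 0.116
back10up10 [ 1.4   0.84 -1.36  2.39  2.89  0.65  2.58] 0.027 0.053
up25 [ 1.52  0.26 -1.36  2.39  3.34  0.49  1.7 ] 0.0038 0.008
up25 roll [ 1.42  1.33 -1.36  2.39  3.79  1.1  -0.61] 0.0324 0.064
up25 x+5 roll [ 1.24  1.11 -1.23  2.39  3.65  1.33 -0.73] 0.0005 0.001
```

```bash
cat > p2.py <<'E'
from plan import *
b=np.array([.667,-.147,.09])
for sy,q7 in((1,-1.55),(-1,1.6)):
 for th in(.1,.25):
  q=np.array([.2,.9,0,2.3,3.3,1.4,q7]);print("== sy",sy,"th",th)
  W=[("grasp",(0,0,0),.022,0),("b3",(-.03,0,.01),.2,0),("b6",(-.06,0,.015),.45,0),("b9",(-.09,-.01,.02),.7,0),("b12",(-.12,-.03,.04),.85,0),("up10",(-.12,-.03,.12),.85,0),("up20",(-.12,-.03,.2),.85,0)]
  W+=[("roll%d"%k,(-.12,-.03,.2),.85,k*np.pi/6) for k in range(1,7)]
  for nm,d,yw,ro in W:
    t=th*np.cos(ro); R=Rt(yw,t,sy)*Ro.from_euler('z',ro*sy)
    q0=q.copy(); q0[6]+= sy*0 
    r=ik(tcp(b+np.array(d),R),R,q,2e-3);q=r[0]
    w=fk(q)[0]-X[10]*fk(q)[1].as_matrix()[:,2]
    print(nm,q.round(2),round(r[1],4),round(r[2],3),"wrist",w.round(2))
E
python3 p2.py
```

```text
== sy 1 th 0.1
grasp [ 0.21  0.98 -0.03  2.31  3.35  1.61 -1.51] 0.0 0.0 wrist [ 0.36 -0.15  0.12]
b3 [ 0.27  0.97  0.07  2.33  3.66  1.63 -1.55] 0.0 0.0 wrist [ 0.33 -0.21  0.13]
b6 [ 0.34  0.98  0.2   2.26  4.05  1.66 -1.61] 0.0 0.0 wrist [ 0.33 -0.28  0.14]
b9 [ 0.39  0.99  0.31  2.14  4.4   1.71 -1.68] 0.0 0.0 wrist [ 0.34 -0.36  0.14]
b12 [ 0.28  1.03  0.52  2.11  4.46  1.87 -1.73] 0.0143 0.076 wrist [ 0.34 -0.39  0.16]
up10 [ 0.22  0.88  0.61  2.16  4.46  1.87 -1.85] 0.0182 0.094 wrist [ 0.34 -0.38  0.24]
up20 [ 0.14  0.74  0.71  2.17  4.46  1.87 -1.99] 0.0213 0.11 wrist [ 0.34 -0.38  0.32]
roll1 [ 0.16  0.74  0.69  2.17  4.46  1.87 -2.51] 0.0211 0.109 wrist [ 0.34 -0.38  0.31]
roll2 [ 0.24  0.75  0.58  2.19  4.46  1.87 -2.91] 0.0214 0.131 wrist [ 0.33 -0.37  0.29]
roll3 [ 1.63  1.21 -1.36  2.28  4.41  0.42 -2.91] 0.0603 0.345 wrist [ 0.3  -0.29  0.26]
roll4 [ 1.6   1.31 -1.36  2.33  4.    0.42 -2.91] 0.0909 0.44 wrist [ 0.29 -0.26  0.23]
roll5 [ 1.63  1.47 -1.36  2.34  3.65  0.31 -2.91] 0.1435 0.493 wrist [ 0.28 -0.25  0.19]
roll6 [ 1.73  1.67 -1.36  2.37  3.26  0.22 -2.91] 0.
[... 2602 characters left out ...]
11 0.058 wrist [ 0.35 -0.39  0.21]
up10 [0.07 0.9  0.82 2.17 4.46 1.87 1.23] 0.0181 0.093 wrist [ 0.35 -0.38  0.28]
up20 [-0.03  0.78  0.95  2.18  4.46  1.87  1.08] 0.0245 0.125 wrist [ 0.35 -0.37  0.35]
roll1 [0.01 0.77 0.9  2.18 4.46 1.87 1.62] 0.0236 0.121 wrist [ 0.34 -0.37  0.35]
roll2 [0.11 0.75 0.75 2.18 4.46 1.87 2.19] 0.0217 0.112 wrist [ 0.34 -0.38  0.32]
roll3 [0.26 0.74 0.55 2.17 4.46 1.87 2.76] 0.02 0.104 wrist [ 0.34 -0.38  0.29]
roll4 [0.27 0.71 0.55 2.07 4.46 1.87 2.91] 0.0626 0.282 wrist [ 0.37 -0.4   0.32]
roll5 [0.11 0.68 0.77 2.   4.41 1.87 2.91] 0.1284 0.649 wrist [ 0.4  -0.41  0.39]
roll6 [-0.51  2.05  1.41  2.23  1.98  1.87  2.51] 0.0884 0.563 wrist [ 0.38 -0.25  0.17]
```

```bash
cat > p3.py <<'E'
from plan import *
b=np.array([.667,-.147,.09])
qc=np.array([.758,-.032,-.338,1.95,.195,.524,-.299])
for sy,q7 in((1,-1.55),(-1,1.6)):
 for th in(.1,.25):
  q=np.array([.2,.9,0,2.3,3.3,1.4,q7]);print("== sy",sy,"th",th)
  W=[("grasp",(0,0,0),.022,0),("b3",(-.03,0,.01),-.1,0),("b6",(-.06,0,.015),-.3,0),("b9",(-.09,-.01,.02),-.55,0),("b11",(-.11,-.02,.04),-.8,0),("up10",(-.11,-.03,.12),-.8,0),("up20",(-.11,-.03,.2),-.8,0)]
  W+=[("roll%d"%k,(-.11,-.03,.2),-.8,k*np.pi/6) for k in range(1,7)]
  for nm,d,yw,ro in W:
    t=th*np.cos(ro); R=Rt(yw,t,sy)*Ro.from_euler('z',-ro*sy)
    r=ik(tcp(b+np.array(d),R),R,q,2e-3);q=r[0]
    w=fk(q)[0]-X[10]*fk(q)[1].as_matrix()[:,2]
    print(nm,q.round(2),round(r[1],4),round(r[2],3),"wrist",w.round(2))
E
python3 p3.py
```

```text
== sy 1 th 0.1
grasp [ 0.21  0.98 -0.03  2.31  3.35  1.61 -1.51] 0.0 0.0 wrist [ 0.36 -0.15  0.12]
b3 [ 0.29  0.97 -0.21  2.39  3.19  1.66 -1.39] 0.0001 0.0 wrist [ 0.33 -0.12  0.13]
b6 [ 1.19  1.76 -1.36  2.39  3.33  1.53  0.  ] 0.0075 0.006 wrist [ 0.32 -0.06  0.13]
b9 [ 1.06  1.81 -1.36  2.39  3.39  1.87  0.01] 0.018 0.041 wrist [ 0.32 -0.01  0.12]
b11 [ 1.15  2.05 -1.36  2.39  3.72  1.87  0.23] 0.0471 0.204 wrist [0.3  0.   0.09]
up10 [ 0.33  0.79 -0.79  2.39  2.11  1.87 -1.2 ] 0.0059 0.013 wrist [0.35 0.05 0.24]
up20 [ 0.61  0.7  -1.15  2.39  2.11  1.87 -0.94] 0.0022 0.005 wrist [0.34 0.05 0.32]
roll1 [ 0.58  0.69 -1.12  2.39  2.11  1.87 -0.44] 0.003 0.007 wrist [0.35 0.05 0.32]
roll2 [ 0.5   0.67 -1.01  2.39  2.1   1.87  0.03] 0.0051 0.012 wrist [0.35 0.05 0.31]
roll3 [ 0.37  0.65 -0.86  2.39  2.09  1.87  0.47] 0.0077 0.018 wrist [0.35 0.05 0.29]
roll4 [ 0.23  0.64 -0.69  2.39  2.08  1.87  0.9 ] 0.0099 0.023 wrist [0.35 0.05 0.28]
roll5 [ 0.13  0.64 -0.57  2.39  2.06  1.87  1.36] 0.0111 0.026 wrist [0.36 0.05 0.27]
roll6 [ 0.09  0.65 -0.53  2.39  2.06  1.87  1.86] 0.0115 0.027 
[... 2654 characters left out ...]
0 0.0 wrist [0.35 0.05 0.21]
up10 [ 0.61  0.82 -1.12  2.39  2.11  1.82  2.17] 0.0001 0.0 wrist [0.35 0.04 0.29]
up20 [ 0.74  0.62 -1.27  2.36  2.    1.67  2.29] 0.0 0.0 wrist [0.35 0.04 0.37]
roll1 [ 0.78  0.72 -1.35  2.37  2.06  1.8   1.81] 0.0 0.0 wrist [0.35 0.04 0.36]
roll2 [ 0.67  0.72 -1.22  2.39  2.11  1.87  1.19] 0.0006 0.001 wrist [0.34 0.04 0.33]
roll3 [ 0.37  0.65 -0.86  2.39  2.09  1.87  0.47] 0.0077 0.018 wrist [0.35 0.05 0.29]
roll4 [ 0.02  0.66 -0.44  2.39  2.05  1.87 -0.28] 0.012 0.028 wrist [0.36 0.05 0.25]
roll5 [-0.21  0.72 -0.16  2.39  2.    1.87 -0.97] 0.0119 0.028 wrist [0.36 0.05 0.22]
roll6 [-0.28  0.75 -0.07  2.39  1.99  1.87 -1.55] 0.011 0.027 wrist [0.36 0.04 0.21]
```

```bash
cat > p4.py <<'E'
from plan import *
b=np.array([.667,-.147,.09])
for sy,q7 in((1,-1.55),(-1,1.6)):
 for th in(.1,.25):
  q=np.array([.2,.9,0,2.3,3.3,1.4,q7]);print("== sy",sy,"th",th)
  W=[("grasp",(0,0,0),.022,0),("b3",(-.03,0,.01),.12,0),("b6",(-.06,-.01,.02),.3,0),("b9",(-.09,-.02,.03),.5,0),("up10",(-.09,-.03,.12),.5,0),("up20",(-.08,-.05,.2),.5,0),("up28",(-.06,-.08,.28),.5,0)]
  W+=[("roll%d"%k,(-.06,-.08,.28),.5,k*np.pi/6) for k in range(1,7)]
  for nm,d,yw,ro in W:
    t=th*np.cos(ro); R=Rt(yw,t,sy)*Ro.from_euler('z',-ro*sy)
    r=ik(tcp(b+np.array(d),R),R,q,2e-3);q=r[0]
    w=fk(q)[0]-X[10]*fk(q)[1].as_matrix()[:,2]
    print(nm,q.round(2),round(r[1],4),round(r[2],3),"wrist",w.round(2))
E
python3 p4.py
```

```text
== sy 1 th 0.1
grasp [ 0.21  0.98 -0.03  2.31  3.35  1.61 -1.51] 0.0 0.0 wrist [ 0.36 -0.15  0.12]
b3 [ 0.25  0.97  0.03  2.35  3.53  1.65 -1.52] 0.0 0.0 wrist [ 0.33 -0.18  0.13]
b6 [ 0.33  0.96  0.15  2.33  3.86  1.66 -1.57] 0.0 0.0 wrist [ 0.31 -0.25  0.14]
b9 [ 0.39  0.95  0.26  2.26  4.19  1.69 -1.63] 0.0 0.0 wrist [ 0.31 -0.32  0.15]
up10 [ 0.37  0.75  0.33  2.29  4.24  1.61 -1.78] 0.0 0.0 wrist [ 0.31 -0.33  0.24]
up20 [ 0.35  0.58  0.38  2.25  4.31  1.53 -1.97] 0.0 0.0 wrist [ 0.32 -0.35  0.32]
up28 [ 0.33  0.46  0.43  2.15  4.38  1.45 -2.18] 0.0 0.0 wrist [ 0.34 -0.38  0.4 ]
roll1 [ 0.32  0.47  0.45  2.15  4.37  1.48 -1.65] 0.0 0.0 wrist [ 0.34 -0.38  0.4 ]
roll2 [ 0.31  0.49  0.47  2.16  4.34  1.53 -1.1 ] 0.0 0.0 wrist [ 0.33 -0.38  0.39]
roll3 [ 0.3   0.53  0.48  2.16  4.3   1.6  -0.55] 0.0 0.0 wrist [ 0.33 -0.38  0.37]
roll4 [ 0.29  0.57  0.5   2.17  4.26  1.68 -0.  ] 0.0 0.0 wrist [ 0.33 -0.38  0.35]
roll5 [0.26 0.6  0.54 2.17 4.22 1.75 0.53] 0.0 0.0 wrist [ 0.34 -0.38  0.34]
roll6 [0.22 0.63 0.59 2.18 4.2  1.8  1.05] 0.0 0.0 wrist [ 0.34 -0.38  0.34]
== sy 1 th 0.25
gra
[... 2457 characters left out ...]
9 4.31 1.36 1.28] 0.0 0.0 wrist [ 0.31 -0.32  0.29]
up20 [0.38 0.46 0.32 2.23 4.41 1.29 1.07] 0.0 0.0 wrist [ 0.32 -0.34  0.37]
up28 [0.06 0.45 0.78 2.13 4.46 1.44 0.83] 0.0 0.0 wrist [ 0.34 -0.37  0.45]
roll1 [0.09 0.46 0.74 2.14 4.43 1.46 0.33] 0.0 0.0 wrist [ 0.34 -0.37  0.44]
roll2 [ 0.16  0.5   0.67  2.15  4.36  1.54 -0.12] 0.0 0.0 wrist [ 0.34 -0.37  0.41]
roll3 [ 0.24  0.55  0.56  2.17  4.28  1.65 -0.56] 0.0 0.0 wrist [ 0.33 -0.38  0.37]
roll4 [ 0.32  0.61  0.45  2.17  4.22  1.75 -1.01] 0.0 0.0 wrist [ 0.34 -0.37  0.33]
roll5 [ 0.39  0.64  0.35  2.17  4.18  1.81 -1.47] 0.0 0.0 wrist [ 0.34 -0.37  0.3 ]
roll6 [ 0.44  0.65  0.27  2.16  4.18  1.81 -1.97] 0.0 0.0 wrist [ 0.34 -0.37  0.29]
```

```bash
cat > p5.py <<'E'
from plan import *
qc=np.array(D[-1][0])
b=np.array([.667,-.147,.09])
for sy,q0 in((1,[.35,.58,.38,2.25,4.31,1.53,-1.97]),(-1,[.35,.58,.38,2.25,4.31,1.53,1.17])):
  R=Rt(.5,.1,sy);q1,e,a=ik(tcp(b+np.array([-.1,-.05,.2]),R),R,np.array(q0));print(q1.round(2),e,a)
  a=[];L=0;n=60
  P=[fk(qc+(q1-qc)*k/n) for k in range(n+1)]
  for (p,Ra),(p2,Rb) in zip(P,P[1:]):
    L+=max((Ra.inv()*Rb).magnitude()/.15,np.linalg.norm(p2-p)/.05)
  print("rows",L)
  for k in range(0,n+1,6):
    p,Ra=P[k];z=Ra.as_matrix()[:,2];print((p-X[10]*z).round(2),p.round(2),(p+.073*z).round(2))
E
python3 p5.py
```

```text
[ 0.37  0.57  0.39  2.28  4.33  1.54 -1.95] 1.3050458891133524e-06 2.6263339138041187e-06
rows 23.906988307748914
[ 0.36 -0.22  0.67] [ 0.5  -0.31  0.47] [ 0.54 -0.34  0.42]
[ 0.36 -0.25  0.62] [ 0.44 -0.38  0.42] [ 0.47 -0.42  0.37]
[ 0.36 -0.27  0.58] [ 0.4  -0.45  0.4 ] [ 0.41 -0.5   0.35]
[ 0.35 -0.29  0.54] [ 0.37 -0.51  0.41] [ 0.37 -0.58  0.38]
[ 0.35 -0.31  0.5 ] [ 0.37 -0.56  0.44] [ 0.38 -0.63  0.42]
[ 0.34 -0.32  0.46] [ 0.4  -0.57  0.46] [ 0.42 -0.64  0.46]
[ 0.33 -0.33  0.43] [ 0.46 -0.55  0.47] [ 0.5  -0.61  0.49]
[ 0.32 -0.34  0.4 ] [ 0.52 -0.5   0.46] [ 0.57 -0.54  0.48]
[ 0.31 -0.35  0.37] [ 0.56 -0.42  0.42] [ 0.63 -0.44  0.43]
[ 0.31 -0.35  0.34] [ 0.56 -0.32  0.36] [ 0.63 -0.31  0.36]
[ 0.3  -0.35  0.32] [ 0.52 -0.22  0.3 ] [ 0.58 -0.19  0.29]
[0.37 0.57 0.39 2.28 4.33 1.54 1.19] 1.32460113218931e-06 2.784463990569032e-06
rows 34.652383998347496
[ 0.36 -0.22  0.67] [ 0.5  -0.31  0.47] [ 0.54 -0.34  0.42]
[ 0.36 -0.25  0.62] [ 0.44 -0.38  0.42] [ 0.47 -0.42  0.37]
[ 0.36 -0.27  0.58] [ 0.4  -0.45  0.4 ] [ 0.41 -0.5   0.35]
[ 0.35 -0.29  0.54] [ 0.37 -0.51  0.41] [ 0.37 -0.58  0.38]
[ 0.35 -0.31  0.5 ] [ 0.37 -0.56  0.44] [ 0.38 -0.63  0.42]
[ 0.34 -0.32  0.46] [ 0.4  -0.57  0.46] [ 0.42 -0.64  0.46]
[ 0.33 -0.33  0.43] [ 0.46 -0.55  0.47] [ 0.5  -0.61  0.49]
[ 0.32 -0.34  0.4 ] [ 0.52 -0.5   0.46] [ 0.57 -0.54  0.48]
[ 0.31 -0.35  0.37] [ 0.56 -0.42  0.42] [ 0.63 -0.44  0.43]
[ 0.31 -0.35  0.34] [ 0.56 -0.32  0.36] [ 0.63 -0.31  0.36]
[ 0.3  -0.35  0.32] [ 0.52 -0.22  0.3 ] [ 0.58 -0.19  0.29]
```

```bash
cat > nxt.py <<'E'
# usage: nxt.py q1..q7 : next 5 rows on the joint line to the goal
import sys
from h import st
o,R=st()
from plan import *
open("d.jsonl","a").write(json.dumps([o["q"].tolist(),o["eef_pos"].tolist(),o["tool_rot"].tolist()])+"\n")
def rows(ps):
    p0,R0=np.array(o["eef_pos"]),R
    for p,Rk in ps:
        print((R0.inv().apply(p-p0)).round(3).tolist(),((R0.inv()*Rk).as_rotvec()/(np.pi/4)).round(2).tolist())
def line(q0,q1):
    out=[];k=0;n=400;P=[fk(q0+(q1-q0)*i/n) for i in range(n+1)]
    b0,B0=fk(q0);last=P[0]
    for i in range(1,n+1):
        p,Rk=P[i]
        if (last[1].inv()*Rk).magnitude()>.143 or np.linalg.norm(p-last[0])>.045 or i==n or abs((q1-q0)*(i-k)/n).max()>.15:
            out.append(P[i]);last=P[i];k=i
    return out
if __name__=="__main__":
    print("X",X.round(3),"fkerr",(fk(o["q"])[0]-o["eef_pos"]).round(4))
    L=line(o["q"],np.array([float(a) for a in sys.argv[1:8]]));print("left",len(L));rows(L[:5])
E
python3 nxt.py .37 .57 .39 2.28 4.33 1.54 -1.95
```

```text
t 1.6 q [0.758, -0.032, -0.338, 1.95, 0.195, 0.524, -0.299] p [0.4974, -0.3136, 0.475] F [ 0.1 -0.6 -0.7] gw 0.999 gf 0.0
[[0.549, 0.632, 0.547], [0.836, -0.416, -0.359], [0.0, 0.654, -0.756]]
X [ 0.289  0.    -0.032  0.002  0.54  -0.043 -0.     0.468  0.013 -0.003
  0.256] fkerr [0. 0. 0.]
left 28
[-0.032, -0.017, 0.015] [0.06, -0.12, -0.08]
[-0.065, -0.031, 0.028] [0.11, -0.24, -0.16]
[-0.098, -0.042, 0.037] [0.15, -0.37, -0.24]
[-0.131, -0.049, 0.044] [0.18, -0.49, -0.32]
[-0.162, -0.052, 0.048] [0.19, -0.62, -0.41]
```

>>> {"op": "drive_tool", "data": {"deltas": [{"gripper": 0,"offset": [-0.032,-0.017,0.015],"angular": [0.06,-0.12,-0.08]},{"gripper": 0,"offset": [-0.065,-0.031,0.028],"angular": [0.11,-0.24,-0.16]},{"gripper": 0,"offset": [-0.098,-0.042,0.037],"angular": [0.15,-0.37,-0.24]},{"gripper": 0,"offset": [-0.131,-0.049,0.044],"angular": [0.18,-0.49,-0.32]},{"gripper": 0,"offset": [-0.162,-0.052,0.048],"angular": [0.19,-0.62,-0.41]}]}}

```text
t: 2.1
eef_pos: [0.3997, -0.4452, 0.4028]
tool_rot: [0.363, 0.779, 0.495, -0.125]
contact_force: [-0.5, 0.3, 0.1]
gripper_width: 0.999
grasp_force: 0.0
```

```bash
python3 nxt.py .37 .57 .39 2.28 4.33 1.54 -1.95
```

```text
t 2.1 q [0.771, 0.089, -0.279, 2.028, 1.003, 0.705, -0.629] p [0.3997, -0.4452, 0.4028] F [-0.5  0.3  0.1] gw 0.999 gf 0.0
[[0.478, 0.862, 0.165], [0.681, -0.246, -0.69], [-0.554, 0.443, -0.705]]
X [ 0.289  0.    -0.032  0.002  0.54  -0.043 -0.     0.468  0.013 -0.003
  0.256] fkerr [-0.0067 -0.0022 -0.0081]
left 22
[-0.024, -0.015, 0.022] [0.0, -0.13, -0.08]
[-0.047, -0.017, 0.034] [-0.01, -0.26, -0.17]
[-0.068, -0.014, 0.044] [-0.04, -0.38, -0.25]
[-0.086, -0.007, 0.05] [-0.08, -0.51, -0.34]
[-0.101, 0.003, 0.054] [-0.14, -0.62, -0.43]
```

>>> {"op": "drive_tool", "data": {"deltas": [{"gripper": 0,"offset": [-0.024,-0.012,0.015],"angular": [0.0,-0.13,-0.08]},{"gripper": 0,"offset": [-0.047,-0.017,0.03],"angular": [-0.01,-0.26,-0.17]},{"gripper": 0,"offset": [-0.068,-0.014,0.044],"angular": [-0.04,-0.38,-0.25]},{"gripper": 0,"offset": [-0.086,-0.007,0.05],"angular": [-0.08,-0.51,-0.34]},{"gripper": 0,"offset": [-0.101,0.003,0.054],"angular": [-0.14,-0.62,-0.43]}]}}

```text
t: 2.6
eef_pos: [0.364, -0.5515, 0.4219]
tool_rot: [0.488, 0.612, 0.523, -0.339]
contact_force: [-0.1, -0.2, -0.3]
gripper_width: 0.997
grasp_force: 0.0
```

```bash
python3 nxt.py .37 .57 .39 2.28 4.33 1.54 -1.95
```

```text
t 2.6 q [0.763, 0.21, -0.179, 2.106, 1.849, 0.892, -0.978] p [0.364, -0.5515, 0.4219] F [-0.1 -0.2 -0.3] gw 0.997 gf 0.0
[[0.224, 0.97, 0.096], [0.309, 0.022, -0.951], [-0.924, 0.243, -0.294]]
X [ 0.287  0.    -0.031  0.     0.541 -0.031  0.     0.472 -0.    -0.
  0.254] fkerr [ 0. -0.  0.]
left 17
[-0.009, 0.012, 0.007] [-0.08, -0.11, -0.08]
[-0.016, 0.028, 0.01] [-0.17, -0.21, -0.15]
[-0.018, 0.047, 0.009] [-0.28, -0.3, -0.22]
[-0.017, 0.068, 0.005] [-0.41, -0.38, -0.28]
[-0.011, 0.09, -0.004] [-0.54, -0.45, -0.34]
```

>>> {"op": "drive_tool", "data": {"deltas": [{"gripper": 0,"offset": [-0.009,0.012,0.007],"angular": [-0.08,-0.11,-0.08]},{"gripper": 0,"offset": [-0.016,0.028,0.01],"angular": [-0.17,-0.21,-0.15]},{"gripper": 0,"offset": [-0.018,0.047,0.009],"angular": [-0.28,-0.3,-0.22]},{"gripper": 0,"offset": [-0.017,0.068,0.005],"angular": [-0.41,-0.38,-0.28]},{"gripper": 0,"offset": [-0.011,0.09,-0.004],"angular": [-0.54,-0.45,-0.34]}]}}

```text
t: 3.1
eef_pos: [0.4488, -0.5488, 0.4555]
tool_rot: [0.64, 0.354, 0.564, -0.383]
contact_force: [-0.4, 0.2, 0.3]
gripper_width: 1.002
grasp_force: 0.0
```

```bash
python3 nxt.py .37 .57 .39 2.28 4.33 1.54 -1.95; python3 p4.py | head -14
```

```text
t 3.1 q [0.777, 0.329, -0.165, 2.152, 2.617, 1.119, -1.226] p [0.4488, -0.5488, 0.4555] F [-0.4  0.2  0.3] gw 1.002 gf 0.0
[[0.069, 0.89, 0.451], [-0.091, 0.456, -0.885], [-0.993, 0.02, 0.113]]
X [ 0.287  0.    -0.031  0.     0.541 -0.031  0.     0.472 -0.    -0.
  0.254] fkerr [ 0.     -0.0001  0.    ]
left 12
[0.001, 0.026, -0.003] [-0.15, -0.07, -0.03]
[0.005, 0.055, -0.01] [-0.31, -0.12, -0.06]
[0.012, 0.084, -0.023] [-0.48, -0.16, -0.08]
[0.022, 0.113, -0.041] [-0.66, -0.18, -0.09]
[0.035, 0.141, -0.064] [-0.84, -0.18, -0.1]
== sy 1 th 0.1
grasp [ 0.24  0.98  0.    2.3   3.41  1.6  -1.54] 0.0 0.0 wrist [ 0.36 -0.15  0.12]
b3 [ 0.29  0.97  0.06  2.33  3.59  1.63 -1.55] 0.0 0.0 wrist [ 0.33 -0.18  0.13]
b6 [ 0.36  0.95  0.18  2.3   3.91  1.65 -1.6 ] 0.0 0.0 wrist [ 0.31 -0.25  0.14]
b9 [ 0.41  0.95  0.28  2.23  4.22  1.68 -1.66] 0.0 0.0 wrist [ 0.31 -0.31  0.15]
up10 [ 0.39  0.74  0.34  2.26  4.28  1.61 -1.82] 0.0 0.0 wrist [ 0.31 -0.32  0.24]
up20 [ 0.38  0.57  0.39  2.22  4.34  1.53 -2.01] 0.0 0.0 wrist [ 0.32 -0.34  0.32]
up28 [ 0.36  0.45  0.43  2.11  4.41  1.46 -2.21] 0.0 0.0 wrist [ 0.34 -0.37  0.4 ]
roll1 [ 0.35  0.46  0.45  2.12  4.4   1.48 -1.68] 0.0 0.0 wrist [ 0.34 -0.37  0.4 ]
roll2 [ 0.34  0.49  0.47  2.12  4.37  1.53 -1.14] 0.0 0.0 wrist [ 0.34 -0.37  0.39]
roll3 [ 0.33  0.52  0.49  2.13  4.33  1.6  -0.59] 0.0 0.0 wrist [ 0.34 -0.37  0.37]
roll4 [ 0.31  0.56  0.51  2.14  4.28  1.68 -0.04] 0.0 0.0 wrist [ 0.34 -0.37  0.35]
roll5 [0.29 0.59 0.55 2.14 4.25 1.75 0.49] 0.0 0.0 wrist [ 0.34 -0.37  0.34]
roll6 [0.25 0.62 0.6  2.14 4.22 1.79 1.01] 0.0 0.0 wrist [ 0.34 -0.37  0.34]
```

>>> {"op": "drive_tool", "data": {"deltas": [{"gripper": 0,"offset": [0.001,0.026,-0.003],"angular": [-0.15,-0.07,-0.03]},{"gripper": 0,"offset": [0.005,0.055,-0.01],"angular": [-0.31,-0.12,-0.06]},{"gripper": 0,"offset": [0.012,0.084,-0.023],"angular": [-0.48,-0.16,-0.08]},{"gripper": 0,"offset": [0.022,0.113,-0.041],"angular": [-0.66,-0.18,-0.09]},{"gripper": 0,"offset": [0.035,0.141,-0.064],"angular": [-0.84,-0.18,-0.1]}]}}

```text
t: 3.6
eef_pos: [0.5482, -0.4303, 0.416]
tool_rot: [0.742, 0.078, 0.626, -0.227]
contact_force: [0.2, 0.2, 0.1]
gripper_width: 0.998
grasp_force: 0.0
```

```bash
python3 nxt.py .38 .6 .37 2.25 4.3 1.54 -1.95
```

```text
t 3.6 q [0.823, 0.441, -0.191, 2.195, 3.394, 1.26, -1.444] p [0.5482, -0.4303, 0.416] F [0.2 0.2 0.1] gw 0.998 gf 0.0
[[0.114, 0.434, 0.893], [-0.238, 0.885, -0.4], [-0.965, -0.167, 0.204]]
X [ 0.288  0.    -0.031  0.     0.541 -0.031  0.     0.472 -0.    -0.
  0.254] fkerr [0.     0.     0.0001]
left 7
[0.012, 0.037, -0.006] [-0.18, -0.01, 0.02]
[0.025, 0.072, -0.017] [-0.36, -0.0, 0.05]
[0.038, 0.106, -0.033] [-0.54, 0.02, 0.09]
[0.05, 0.138, -0.053] [-0.72, 0.06, 0.13]
[0.062, 0.166, -0.076] [-0.89, 0.12, 0.18]
```

>>> {"op": "drive_tool", "data": {"deltas": [{"gripper": 0,"offset": [0.012,0.037,-0.006],"angular": [-0.18,-0.01,0.02]},{"gripper": 0,"offset": [0.025,0.072,-0.017],"angular": [-0.36,0,0.05]},{"gripper": 0,"offset": [0.038,0.106,-0.033],"angular": [-0.54,0.02,0.09]},{"gripper": 0,"offset": [0.05,0.138,-0.053],"angular": [-0.72,0.06,0.13]},{"gripper": 0,"offset": [0.062,0.166,-0.076],"angular": [-0.89,0.12,0.18]}]}}

```text
t: 4.1
eef_pos: [0.5597, -0.2675, 0.3126]
tool_rot: [0.708, -0.126, 0.693, 0.058]
contact_force: [0.3, 0.2, 0.2]
gripper_width: 1.0
grasp_force: 0.0
```

```bash
python3 nxt.py .38 .6 .37 2.25 4.3 1.54 -1.95; python3 - <<'E'
from h import *
for nm,a,z in [("base",[(330.9,171.8),(354.8,172.4)],.012),("shoulder",[(333.3,159.7),(356.4,159.7)],.112)]:
    P=[ray("top",*c,z) for c in a];d=P[0]-P[1];print(nm,np.round(P,4).tolist(),"w",np.linalg.norm(d).round(4),"yaw",np.arctan2(-d[0],d[1]).round(3),"ctr",((P[0]+P[1])/2+[.025,0,0]).round(4))
t=cv2.imread("pics/top0.png")[143:176,325:362];g=cv2.cvtColor(t,cv2.COLOR_BGR2HSV)
m=((g[...,1]<60)&(g[...,2]>85)).astype(np.uint8);c=max(cv2.findContours(m,0,2)[0],key=cv2.contourArea)
print("\n".join("".join(".#"[x] for x in r) for r in m))
E
```

```text
t 4.1 q [0.852, 0.552, -0.208, 2.21, 4.138, 1.268, -1.734] p [0.5597, -0.2675, 0.3126] F [0.3 0.2 0.2] gw 1.0 gf 0.0
[[0.034, -0.256, 0.966], [-0.093, 0.962, 0.259], [-0.995, -0.098, 0.008]]
X [ 0.287  0.    -0.031  0.     0.541 -0.031  0.     0.472 -0.    -0.
  0.254] fkerr [0.     0.0001 0.0001]
left 4
[0.014, 0.015, -0.002] [-0.07, 0.03, 0.03]
[0.023, 0.031, -0.004] [-0.14, 0.05, 0.07]
[0.028, 0.047, -0.007] [-0.22, 0.09, 0.09]
[0.028, 0.06, -0.01] [-0.28, 0.11, 0.12]
base [[0.6475, -0.1241, 0.012], [0.6475, -0.1819, 0.012]] w 0.0578 yaw -0.001 ctr [ 0.6725 -0.153   0.012 ]
shoulder [[0.6522, -0.1208, 0.112], [0.6535, -0.1722, 0.112]] w 0.0514 yaw 0.025 ctr [ 0.6779 -0.1465  0.112 ]
.....................................
.........####........................
........######...............##......
........######................#......
........######.......................
........#####........................
.......######........................
.......######........................
.......#######...............##......
......########...............##......
......#########..............##......
......#########.............###......
......##########...........####......
......############........#####......
......##############....#######......
......##########################.....
......#########################......
.....##########################......
......#########################......
......#########################......
......#########################......
......#######################........
......######################.........
......######################.........
......#####################..........
......#####################..........
......####################...........
......####################...........
.........###############.............
.....................................
.....................................
.....................................
.....................................
```

```bash
cat > go.py <<'E'
# go.py gx gy gz yaw th roll [vmax m/row]: straight path of the grasp point, up to 5 rows
import sys
from nxt import *
from scipy.spatial.transform import Slerp
a=[float(x) for x in sys.argv[1:]]
V=a[6] if len(a)>6 else .045
G=np.array(a[:3]);R1=Rt(a[3],a[4],1)*Ro.from_euler('z',-a[5])
g0=o["eef_pos"]+.054*R.as_matrix()[:,2]
print("grasp pt",g0.round(4),"heading",R.as_matrix()[:,2].round(3))
n=int(np.ceil(max(np.linalg.norm(G-g0)/V,(R.inv()*R1).magnitude()/.143,1)))
sl=Slerp([0,1],Ro.concatenate([R,R1]));ps=[]
q=np.array(o["q"])
for k in range(1,n+1):
    Rk=sl(k/n);p=tcp(g0+(G-g0)*k/n,Rk);r=ik(p,Rk,q,1e-3);dq=np.abs(r[0]-q).max();q=r[0];ps.append((p,Rk))
    if k in(1,5,n): print(k,"ik",q.round(2),r[1].round(4),r[2].round(3),"dq",dq.round(2))
print("rows total",n);rows(ps[:5])
E
python3 go.py .575 -.17 .14 .45 .1 0
```

```text
t 4.1 q [0.852, 0.552, -0.208, 2.21, 4.138, 1.268, -1.734] p [0.5597, -0.2675, 0.3126] F [0.3 0.2 0.2] gw 1.0 gf 0.0
[[0.034, -0.256, 0.966], [-0.093, 0.962, 0.259], [-0.995, -0.098, 0.008]]
grasp pt [ 0.6119 -0.2535  0.313 ] heading [0.966 0.259 0.008]Traceback (most recent call last):
  File "go.py", line 15, in <module>
    if k in(1,5,n): print(k,"ik",q.round(2),r[1].round(4),r[2].round(3),"dq",dq.round(2))
                                                          ^^^^^^^^^^
AttributeError: 'float' object has no attribute 'round'
```

```bash
sed -i 's/r\[1\].round(4),r\[2\].round(3),"dq",dq.round(2)/round(float(r[1]),4),round(float(r[2]),3),"dq",round(float(dq),2)/' go.py; python3 go.py .575 -.17 .14 .45 .1 0
```

```text
t 4.1 q [0.852, 0.552, -0.208, 2.21, 4.138, 1.268, -1.734] p [0.5597, -0.2675, 0.3126] F [0.3 0.2 0.2] gw 1.0 gf 0.0
[[0.034, -0.256, 0.966], [-0.093, 0.962, 0.259], [-0.995, -0.098, 0.008]]
grasp pt [ 0.6119 -0.2535  0.313 ] heading [0.966 0.259 0.008]
1 ik [ 0.85  0.61 -0.21  2.23  4.17  1.29 -1.7 ] 0.0 0.0 dq 0.05
5 ik [ 0.81  0.86 -0.19  2.25  4.28  1.32 -1.55] 0.0 0.0 dq 0.07
rows total 5
[0.032, 0.019, -0.003] [-0.05, 0.03, 0.02]
[0.063, 0.038, -0.006] [-0.1, 0.05, 0.05]
[0.095, 0.058, -0.009] [-0.15, 0.08, 0.07]
[0.127, 0.077, -0.012] [-0.2, 0.1, 0.09]
[0.158, 0.096, -0.014] [-0.25, 0.13, 0.11]
```

>>> {"op": "drive_tool", "data": {"deltas": [{"gripper": 0,"offset": [0.032,0.019,-0.003],"angular": [-0.05,0.03,0.02]},{"gripper": 0,"offset": [0.063,0.038,-0.006],"angular": [-0.1,0.05,0.05]},{"gripper": 0,"offset": [0.095,0.058,-0.009],"angular": [-0.15,0.08,0.07]},{"gripper": 0,"offset": [0.127,0.077,-0.012],"angular": [-0.2,0.1,0.09]},{"gripper": 0,"offset": [0.158,0.096,-0.014],"angular": [-0.25,0.13,0.11]}]}}

```text
t: 4.6
eef_pos: [0.5278, -0.1945, 0.1453]
tool_rot: [0.653, -0.166, 0.724, 0.147]
contact_force: [0.7, -0.7, -0.9]
gripper_width: 0.999
grasp_force: 0.0
```

```bash
python3 go.py .608 -.153 .092 .25 .1 0 .03
```

```text
t 4.6 q [0.81, 0.854, -0.188, 2.247, 4.276, 1.319, -1.551] p [0.5278, -0.1945, 0.1453] F [ 0.7 -0.7 -0.9] gw 0.999 gf 0.0
[[-0.09, -0.433, 0.897], [-0.048, 0.901, 0.431], [-0.995, -0.004, -0.103]]
grasp pt [ 0.5762 -0.1712  0.1398] heading [ 0.897  0.431 -0.103]
1 ik [ 0.78  0.89 -0.21  2.27  4.16  1.33 -1.47] 0.0 0.0 dq 0.12
3 ik [ 0.72  0.98 -0.27  2.29  3.92  1.39 -1.33] 0.0 0.0 dq 0.12
rows total 3
[0.015, 0.004, 0.014] [0.08, -0.0, 0.01]
[0.029, 0.009, 0.028] [0.17, -0.0, 0.02]
[0.044, 0.013, 0.042] [0.25, -0.0, 0.03]
```

>>> {"op": "drive_tool", "data": {"deltas": [{"gripper": 0,"offset": [0.015,0.004,0.014],"angular": [0.08,0,0.01]},{"gripper": 0,"offset": [0.029,0.009,0.028],"angular": [0.17,0,0.02]},{"gripper": 0,"offset": [0.044,0.013,0.042],"angular": [0.25,0,0.03]},{"gripper": 0,"offset": [0.044,0.013,0.042],"angular": [0.25,0,0.03]}]}}

```text
t: 5.0
eef_pos: [0.5565, -0.1642, 0.097]
tool_rot: [0.665, -0.093, 0.737, 0.085]
contact_force: [-0.7, 0.5, -0.1]
gripper_width: 1.002
grasp_force: 0.0
```

```bash
python3 go.py .67 -.147 .092 .024 .1 0 .02; python3 - <<'E'
from h import *
a=[cv2.resize(optics.read_camera(n)[r],None,fx=f,fy=f,interpolation=cv2.INTER_CUBIC) for n,r,f in(("top",np.s_[80:280,200:440],2),("scene",np.s_[60:320,130:310],1.538))]
cv2.imwrite("pics/pre.png",np.hstack([x[:400] for x in a]))
E
```

```text
t 5.0 q [0.731, 0.985, -0.283, 2.293, 3.915, 1.382, -1.324] p [0.5565, -0.1642, 0.097] F [-0.7  0.5 -0.1] gw 1.002 gf 0.0
[[-0.099, -0.25, 0.963], [-0.023, 0.968, 0.249], [-0.995, 0.003, -0.102]]
grasp pt [ 0.6085 -0.1508  0.0915] heading [ 0.963  0.249 -0.102]
1 ik [ 0.7   0.99 -0.31  2.29  3.81  1.39 -1.3 ] 0.0 0.0 dq 0.11
4 ik [ 0.61  1.01 -0.4   2.27  3.5   1.43 -1.22] 0.0 0.0 dq 0.1
rows total 4
[-0.002, 0.0, 0.015] [0.07, -0.0, 0.01]
[-0.003, 0.0, 0.03] [0.14, -0.0, 0.01]
[-0.005, 0.0, 0.046] [0.22, -0.0, 0.02]
[-0.007, 0.001, 0.061] [0.29, -0.0, 0.03]
```

View pics/pre.png

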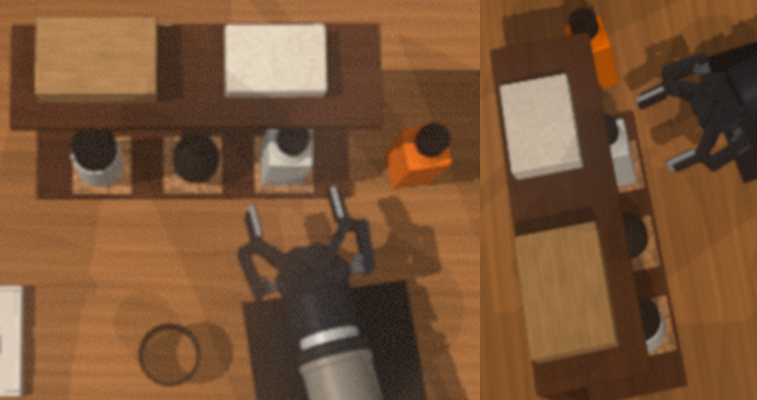

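The open fingertips, at crop (252,210) and (335,190), stand in front of the white bottle at (288,155) and are centred on it, with all the neighbours clear. I slide in now.

>>> {"op": "drive_tool", "data": {"deltas": [{"gripper": 0,"offset": [-0.002,0,0.015],"angular": [0.07,0,0.01]},{"gripper": 0,"offset": [-0.003,0,0.03],"angular": [0.14,0,0.01]},{"gripper": 0,"offset": [-0.005,0,0.046],"angular": [0.22,0,0.02]},{"gripper": 0,"offset": [-0.007,0.001,0.061],"angular": [0.29,0,0.03]},{"gripper": 0,"offset": [-0.007,0.001,0.061],"angular": [0.29,0,0.03]}]}}

```text
t: 5.6
eef_pos: [0.6174, -0.1502, 0.1018]
tool_rot: [0.672, -0.009, 0.74, 0.007]
contact_force: [-0.3, 1.0, -0.3]
gripper_width: 1.0
grasp_force: 0.0
```

```bash
python3 go.py .67 -.147 .092 .024 .1 0 .02
```

```text
t 5.6 q [0.618, 0.998, -0.406, 2.268, 3.497, 1.427, -1.222] p [0.6174, -0.1502, 0.1018] F [-0.3  1.  -0.3] gw 1.0 gf 0.0
[[-0.096, -0.023, 0.995], [-0.003, 1.0, 0.023], [-0.995, -0.001, -0.096]]
grasp pt [ 0.6711 -0.149   0.0966] heading [ 0.995  0.023 -0.096]
1 ik [ 0.62  1.01 -0.41  2.27  3.5   1.43 -1.22] 0.0 0.0 dq 0.01
rows total 1
[0.004, 0.002, -0.001] [-0.0, 0.01, 0.0]
```

>>> {"op": "drive_tool", "data": {"deltas": [{"gripper": 0,"offset": [0.004,0.002,0],"angular": [0,0,0]},{"gripper": 255,"offset": [0.004,0.002,0],"angular": [0,0,0]},{"gripper": 255,"offset": [0.004,0.002,0],"angular": [0,0,0]},{"gripper": 255,"offset": [0.004,0.002,0],"angular": [0,0,0]},{"gripper": 255,"offset": [0.004,0.002,0],"angular": [0,0,0]}], "grip_force": 60}}

```text
t: 6.1
eef_pos: [0.6148, -0.1499, 0.0956]
tool_rot: [0.671, -0.008, 0.742, 0.006]
contact_force: [-0.8, -1.2, -0.1]
gripper_width: 0.581
grasp_force: 63.8
```

>>> {"op": "drive_tool", "data": {"deltas": [{"gripper": 255,"offset": [0,0,0],"angular": [0,0,0]},{"gripper": 255,"offset": [0,0,0],"angular": [0,0,0]},{"gripper": 255,"offset": [0,0,0],"angular": [0,0,0]}]}}

```text
t: 6.4
eef_pos: [0.6152, -0.1492, 0.0956]
tool_rot: [0.671, -0.008, 0.742, 0.006]
contact_force: [0.0, -0.2, -1.5]
gripper_width: 0.581
grasp_force: 63.8
```

```bash
python3 go.py .665 -.148 .110 .03 .1 0 .01
```

```text
t 6.4 q [0.616, 1.011, -0.404, 2.269, 3.495, 1.435, -1.215] p [0.6152, -0.1492, 0.0956] F [ 0.  -0.2 -1.5] gw 0.581 gf 63.8
[[-0.1, -0.02, 0.995], [-0.003, 1.0, 0.02], [-0.995, -0.001, -0.1]]
grasp pt [ 0.6689 -0.1481  0.0902] heading [ 0.995  0.02  -0.1  ]
1 ik [ 0.62  1.   -0.41  2.28  3.5   1.43 -1.22] 0.0 0.0 dq 0.02
3 ik [ 0.63  0.96 -0.41  2.29  3.5   1.41 -1.23] 0.0 0.0 dq 0.02
rows total 3
[-0.006, -0.0, -0.002] [-0.0, -0.0, 0.0]
[-0.013, -0.0, -0.004] [-0.01, -0.0, 0.0]
[-0.019, -0.0, -0.006] [-0.01, -0.0, 0.0]
```

>>> {"op": "drive_tool", "data": {"deltas": [{"gripper": 255,"offset": [-0.006,0,-0.002],"angular": [0,0,0]},{"gripper": 255,"offset": [-0.013,0,-0.004],"angular": [0,0,0]},{"gripper": 255,"offset": [-0.019,0,-0.006],"angular": [0,0,0]},{"gripper": 255,"offset": [-0.019,0,-0.006],"angular": [0,0,0]}]}}

```text
t: 6.8
eef_pos: [0.6111, -0.149, 0.1165]
tool_rot: [0.671, -0.008, 0.741, 0.006]
contact_force: [0.2, -0.1, -2.3]
gripper_width: 0.576
grasp_force: 63.9
```

```bash
python3 go.py .608 -.155 .112 .28 .1 0 .02
```

```text
t 6.8 q [0.623, 0.962, -0.414, 2.293, 3.483, 1.416, -1.227] p [0.6111, -0.149, 0.1165] F [ 0.2 -0.1 -2.3] gw 0.576 gf 63.9
[[-0.099, -0.021, 0.995], [-0.004, 1.0, 0.021], [-0.995, -0.002, -0.099]]
grasp pt [ 0.6648 -0.1479  0.1112] heading [ 0.995  0.021 -0.099]
1 ik [ 0.67  0.95 -0.37  2.3   3.64  1.39 -1.27] 0.0 0.0 dq 0.16
3 ik [ 0.75  0.93 -0.28  2.29  3.96  1.34 -1.37] 0.0 0.0 dq 0.16
rows total 3
[0.002, -0.007, -0.019] [-0.11, 0.0, -0.01]
[0.003, -0.013, -0.037] [-0.22, 0.0, -0.02]
[0.005, -0.02, -0.055] [-0.33, 0.0, -0.03]
```

Lifted, with the load showing as 2.3 N. Now I pull out.

>>> {"op": "drive_tool", "data": {"deltas": [{"gripper": 255,"offset": [0.001,-0.005,-0.014],"angular": [-0.08,0,-0.01]},{"gripper": 255,"offset": [0.002,-0.01,-0.028],"angular": [-0.16,0,-0.01]},{"gripper": 255,"offset": [0.004,-0.015,-0.042],"angular": [-0.25,0,-0.02]},{"gripper": 255,"offset": [0.005,-0.02,-0.055],"angular": [-0.33,0,-0.03]}]}}

```text
t: 7.2
eef_pos: [0.5555, -0.1706, 0.1157]
tool_rot: [0.664, -0.104, 0.734, 0.095]
contact_force: [0.9, -0.7, -0.9]
gripper_width: 0.582
grasp_force: 64.0
```

```bash
python3 go.py .575 -.172 .14 .45 .1 0 .02
```

```text
t 7.2 q [0.76, 0.938, -0.288, 2.289, 3.971, 1.339, -1.368] p [0.5555, -0.1706, 0.1157] F [ 0.9 -0.7 -0.9] gw 0.582 gf 64.0
[[-0.097, -0.28, 0.955], [-0.027, 0.96, 0.279], [-0.995, 0.001, -0.101]]
grasp pt [ 0.6071 -0.1555  0.1103] heading [ 0.955  0.279 -0.101]
1 ik [ 0.79  0.91 -0.26  2.28  4.08  1.32 -1.43] 0.0 0.0 dq 0.11
3 ik [ 0.83  0.86 -0.21  2.24  4.29  1.31 -1.55] 0.0 0.0 dq 0.1
rows total 3
[-0.009, -0.005, -0.013] [-0.07, -0.0, -0.01]
[-0.017, -0.01, -0.025] [-0.14, -0.0, -0.02]
[-0.026, -0.016, -0.038] [-0.21, -0.0, -0.02]
```

>>> {"op": "drive_tool", "data": {"deltas": [{"gripper": 255,"offset": [-0.009,-0.005,-0.013],"angular": [-0.07,0,-0.01]},{"gripper": 255,"offset": [-0.017,-0.01,-0.025],"angular": [-0.14,0,-0.02]},{"gripper": 255,"offset": [-0.026,-0.016,-0.038],"angular": [-0.21,0,-0.02]}]}}

```text
t: 7.5
eef_pos: [0.5263, -0.1956, 0.1457]
tool_rot: [0.654, -0.164, 0.723, 0.15]
contact_force: [1.4, 0.4, -1.5]
gripper_width: 0.58
grasp_force: 64.0
```

```bash
python3 go.py .575 -.21 .34 .45 .1 0 .045; cp go.py g2.py;sed -i 's/^for k in range(1,n+1)/n=12\nfor k in range(1,n+1)/' g2.py; python3 - <<'E'
from plan import *
q=np.array([.83,.7,-.21,2.24,4.29,1.31,-1.7])
for k in range(0,8):
  ro=k*np.pi/7;g=np.array([.575,-.21,.34]);R=Rt(.45,.1*np.cos(ro),1)*Ro.from_euler('z',-ro);r=ik(tcp(g,R),R,q,2e-3);q=r[0];print(q.round(2),r[1:])
E
```

```text
t 7.5 q [0.842, 0.857, -0.218, 2.245, 4.289, 1.299, -1.553] p [0.5263, -0.1956, 0.1457] F [ 1.4  0.4 -1.5] gw 0.58 gf 64.0
[[-0.092, -0.434, 0.896], [-0.042, 0.901, 0.432], [-0.995, 0.002, -0.101]]
grasp pt [ 0.5747 -0.1723  0.1403] heading [ 0.896  0.432 -0.101]
1 ik [ 0.85  0.76 -0.22  2.25  4.31  1.28 -1.64] 0.0 0.0 dq 0.09
5 ik [ 0.89  0.42 -0.2   2.2   4.43  1.21 -2.05] 0.0 0.0 dq 0.11
rows total 5
[-0.039, -0.007, -0.007] [-0.0, -0.0, -0.0]
[-0.079, -0.013, -0.014] [-0.0, -0.0, -0.0]
[-0.118, -0.02, -0.022] [-0.0, -0.0, -0.0]
[-0.158, -0.027, -0.029] [-0.0, -0.0, -0.0]
[-0.197, -0.034, -0.036] [-0.0, -0.0, -0.0]
[ 0.86  0.42 -0.17  2.2   4.43  1.22 -2.05] (np.float64(6.58219915172798e-06), 3.323958844971458e-05)
[ 0.85  0.43 -0.16  2.2   4.42  1.24 -1.59] (np.float64(5.145449957345708e-06), 2.9259937775888338e-05)
[ 0.84  0.44 -0.14  2.21  4.4   1.27 -1.12] (np.float64(5.404599053859163e-06), 3.04685714310431e-05)
[ 0.83  0.47 -0.13  2.21  4.38  1.32 -0.64] (np.float64(5.516801337621546e-06), 3.07718720639671e-05)
[ 0.82  0.5  -0.12  2.22  4.35  1.38 -0.16] (np.float64(5.489523169201039e-06), 3.0137509335555374e-05)
[ 0.81  0.52 -0.11  2.22  4.33  1.43  0.32] (np.float64(5.323354723353297e-06), 2.885252036723551e-05)
[ 0.79  0.54 -0.09  2.22  4.32  1.47  0.79] (np.float64(5.071876391028178e-06), 2.718563174825056e-05)
[ 0.77  0.55 -0.06  2.22  4.31  1.5   1.24] (np.float64(4.772082519250631e-06), 2.5448542367386467e-05)
```

>>> {"op": "drive_tool", "data": {"deltas": [{"gripper": 255,"offset": [-0.039,-0.006,-0.007],"angular": [0.01,0,0]},{"gripper": 255,"offset": [-0.078,-0.012,-0.014],"angular": [0.03,0,0]},{"gripper": 255,"offset": [-0.117,-0.018,-0.02],"angular": [0.05,0,0]},{"gripper": 255,"offset": [-0.13,-0.02,-0.022],"angular": [0.06,0,0]}]}}

```text
t: 7.9
eef_pos: [0.5279, -0.2181, 0.281]
tool_rot: [0.659, -0.149, 0.725, 0.13]
contact_force: [0.7, 0.2, -2.5]
gripper_width: 0.575
grasp_force: 64.1
```

```bash
python3 - <<'E'
from nxt import *
g=o["eef_pos"]+.054*R.as_matrix()[:,2];z=R.as_matrix()[:,2];yw=np.arctan2(z[1],z[0]);print("g",g.round(4),yw.round(3))
q=np.array(o["q"]);ps=[]
for k in range(1,23):
  ro=k*np.pi/22;Rk=Rt(yw,.1*np.cos(ro),1)*Ro.from_euler('z',-ro);p=tcp(g,Rk);r=ik(p,Rk,q,2e-3);q=r[0];ps.append((p,Rk))
  if k%7==1: print(q.round(2),round(float(r[1]),4))
prev=(np.array(o["eef_pos"]),R)
for i in range(0,22,5):
  print("call",i//5)
  for p,Rk in ps[i:i+5]: print((prev[1].inv().apply(p-prev[0])).round(3).tolist(),((prev[1].inv()*Rk).as_rotvec()/(np.pi/4)).round(3).tolist())
  prev=ps[min(i+4,21)]
E
```

```text
t 7.9 q [0.866, 0.542, -0.224, 2.267, 4.293, 1.218, -1.827] p [0.5279, -0.2181, 0.281] F [ 0.7  0.2 -2.5] gw 0.575 gf 64.1
[[-0.086, -0.389, 0.917], [-0.045, 0.921, 0.386], [-0.995, -0.008, -0.097]]
g [ 0.5775 -0.1972  0.2758] 0.398
[ 0.86  0.54 -0.21  2.27  4.29  1.22 -1.69] 0.0
[ 0.81  0.58 -0.15  2.27  4.27  1.32 -0.66] 0.0
[ 0.76  0.64 -0.09  2.27  4.23  1.47  0.4 ] 0.0
[ 0.69  0.68 -0.01  2.28  4.21  1.57  1.41] 0.0
call 0
[-0.0, -0.0, 0.0] [-0.0, 0.002, -0.172]
[0.0, 0.0, 0.0] [0.0, -0.002, -0.354]
[0.0, 0.0, 0.0] [0.002, -0.008, -0.536]
[0.001, 0.0, 0.0] [0.005, -0.016, -0.718]
[0.001, 0.0, 0.0] [0.01, -0.026, -0.899]
call 1
[0.0, 0.0, 0.0] [0.009, -0.009, -0.182]
[0.001, 0.001, 0.0] [0.021, -0.018, -0.364]
[0.001, 0.001, 0.0] [0.035, -0.026, -0.545]
[0.002, 0.002, 0.0] [0.051, -0.033, -0.727]
[0.003, 0.002, 0.0] [0.07, -0.038, -0.909]
call 2
[0.0, 0.001, 0.0] [0.018, -0.001, -0.182]
[0.0, 0.002, 0.0] [0.036, 0.0, -0.364]
[0.0, 0.002, 0.0] [0.054, 0.004, -0.545]
[0.0, 0.003, 0.0] [0.071, 0.01, -0.727]
[0.001, 0.004, 0.0] [0.087, 0.019, -0.909]
call 3
[-0.0, 0.001, 0.0] [0.012, 0.009, -0.182]
[-0.001, 0.001, 0.0] [0.021, 0.018, -0.364]
[-0.001, 0.001, 0.0] [0.027, 0.027, -0.545]
[-0.001, 0.002, 0.0] [0.031, 0.036, -0.727]
[-0.001, 0.002, 0.0] [0.033, 0.044, -0.909]
call 4
[-0.0, 0.0, 0.0] [0.001, 0.004, -0.182]
[-0.0, 0.0, 0.0] [0.001, 0.005, -0.364]
```

>>> {"op": "drive_tool", "data": {"deltas": [{"gripper": 255,"offset": [0,0,0],"angular": [0,0,-0.17]},{"gripper": 255,"offset": [0,0,0],"angular": [0,-0.002,-0.354]},{"gripper": 255,"offset": [0,0,0],"angular": [0.002,-0.008,-0.536]},{"gripper": 255,"offset": [0.001,0,0],"angular": [0.005,-0.016,-0.718]},{"gripper": 255,"offset": [0.001,0,0],"angular": [0.01,-0.026,-0.9]}]}}

```text
t: 8.4
eef_pos: [0.5273, -0.2172, 0.276]
tool_rot: [0.67, -0.389, 0.623, -0.107]
contact_force: [0.1, 0.3, -1.9]
gripper_width: 0.58
grasp_force: 64.3
```

>>> {"op": "drive_tool", "data": {"deltas": [{"gripper": 255,"offset": [0,0,0],"angular": [0.009,-0.009,-0.182]},{"gripper": 255,"offset": [0.001,0.001,0],"angular": [0.021,-0.018,-0.364]},{"gripper": 255,"offset": [0.001,0.001,0],"angular": [0.035,-0.026,-0.545]},{"gripper": 255,"offset": [0.002,0.002,0],"angular": [0.051,-0.033,-0.727]},{"gripper": 255,"offset": [0.003,0.002,0],"angular": [0.07,-0.038,-0.909]}]}}

```text
t: 8.9
eef_pos: [0.5273, -0.2176, 0.2724]
tool_rot: [0.61, -0.565, 0.435, -0.345]
contact_force: [-0.6, 0.3, -1.9]
gripper_width: 0.58
grasp_force: 64.3
```

>>> {"op": "drive_tool", "data": {"deltas": [{"gripper": 255,"offset": [0,0.001,0],"angular": [0.018,0,-0.182]},{"gripper": 255,"offset": [0,0.002,0],"angular": [0.036,0,-0.364]},{"gripper": 255,"offset": [0,0.002,0],"angular": [0.054,0.004,-0.545]},{"gripper": 255,"offset": [0,0.003,0],"angular": [0.071,0.01,-0.727]},{"gripper": 255,"offset": [0.001,0.004,0],"angular": [0.087,0.019,-0.909]}]}}

```text
t: 9.4
eef_pos: [0.5274, -0.2181, 0.2683]
tool_rot: [-0.466, 0.658, -0.203, 0.555]
contact_force: [-0.1, 0.1, -2.0]
gripper_width: 0.577
grasp_force: 64.4
```

>>> {"op": "drive_tool", "data": {"deltas": [{"gripper": 255,"offset": [0,0.001,0],"angular": [0.012,0.009,-0.182]},{"gripper": 255,"offset": [-0.001,0.001,0],"angular": [0.021,0.018,-0.364]},{"gripper": 255,"offset": [-0.001,0.001,0],"angular": [0.027,0.027,-0.545]},{"gripper": 255,"offset": [-0.001,0.002,0],"angular": [0.031,0.036,-0.727]},{"gripper": 255,"offset": [-0.001,0.002,0],"angular": [0.033,0.044,-0.909]}]}}

```text
t: 9.9
eef_pos: [0.5277, -0.2184, 0.266]
tool_rot: [-0.248, 0.672, 0.039, 0.697]
contact_force: [-0.6, 0.0, -2.4]
gripper_width: 0.58
grasp_force: 64.3
```

```bash
python3 go.py .5775 -.1972 .2758 .398 -.1 3.1416; python3 - <<'E'
from h import *
a=[cv2.resize(optics.read_camera(n)[r],None,fx=f,fy=f,interpolation=cv2.INTER_CUBIC) for n,r,f in(("top",np.s_[80:280,200:440],2),("scene",np.s_[60:320,130:310],1.538))]
cv2.imwrite("pics/inv.png",np.hstack([x[:400] for x in a]))
E
```

```text
t 9.9 q [0.71, 0.683, -0.037, 2.273, 4.218, 1.555, 1.134] p [0.5277, -0.2184, 0.266] F [-0.6  0.  -2.4] gw 0.58 gf 64.3
[[0.026, 0.397, 0.917], [-0.293, -0.874, 0.387], [0.956, -0.279, 0.093]]
grasp pt [ 0.5772 -0.1975  0.2711] heading [0.917 0.387 0.093]
1 ik [ 0.7   0.68 -0.02  2.27  4.21  1.56  1.27] 0.0 0.0 dq 0.14
2 ik [ 0.69  0.68 -0.01  2.28  4.21  1.57  1.41] 0.0 0.0 dq 0.14
rows total 2
[0.002, -0.001, 0.0] [-0.0, 0.0, -0.18]
[0.004, -0.001, 0.001] [-0.0, 0.01, -0.36]
```

View pics/inv.png

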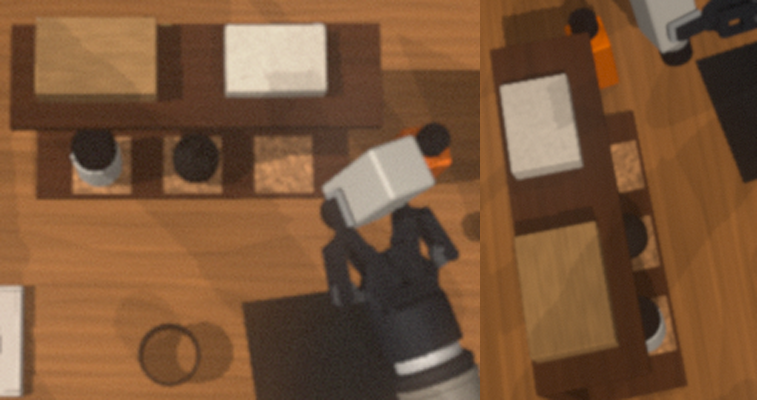

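The bottle is in the gripper with its base up, at top-crop (380,180). About 16° of roll remain, and the bay at (283,160) is empty. I finish the turn and hold 1.4 s.

>>> {"op": "drive_tool", "data": {"deltas": [{"gripper": 255,"offset": [0.002,0,0],"angular": [0,0,-0.18]},{"gripper": 255,"offset": [0.004,-0.001,0.001],"angular": [0,0.01,-0.36]},{"gripper": 255,"offset": [0.004,-0.001,0.001],"angular": [0,0.01,-0.36]},{"gripper": 255,"offset": [0.004,-0.001,0.001],"angular": [0,0.01,-0.36]},{"gripper": 255,"offset": [0.004,-0.001,0.001],"angular": [0,0.01,-0.36]}]}}

```text
t: 10.5
eef_pos: [0.5284, -0.2186, 0.2703]
tool_rot: [-0.15, 0.658, 0.129, 0.727]
contact_force: [0.2, 0.2, -1.7]
gripper_width: 0.582
grasp_force: 64.1
```

>>> {"op": "drive_tool", "data": {"deltas": [{"gripper": 255,"offset": [0,0,0],"angular": [0,0,0]},{"gripper": 255,"offset": [0,0,0],"angular": [0,0,0]},{"gripper": 255,"offset": [0,0,0],"angular": [0,0,0]},{"gripper": 255,"offset": [0,0,0],"angular": [0,0,0]},{"gripper": 255,"offset": [0,0,0],"angular": [0,0,0]}]}}

```text
t: 11.0
eef_pos: [0.5284, -0.2187, 0.2703]
tool_rot: [-0.149, 0.658, 0.13, 0.727]
contact_force: [0.4, 0.2, -1.0]
gripper_width: 0.578
grasp_force: 64.1
```

```bash
python3 - <<'E'
from h import *
st()
cv2.imwrite("pics/inv2.png",np.hstack([cv2.resize(optics.read_camera(n)[r],None,fx=2.5,fy=2.5,interpolation=cv2.INTER_CUBIC) for n,r in(("top",np.s_[100:260,320:460]),("scene",np.s_[20:180,170:310]))]))
E
```

```text
t 11.0 q [0.688, 0.678, -0.013, 2.274, 4.209, 1.574, 1.401] p [0.5284, -0.2187, 0.2703] F [ 0.4  0.2 -1. ] gw 0.578 gf 64.1
[[-0.09, 0.387, 0.917], [-0.046, -0.922, 0.385], [0.995, -0.007, 0.101]]
```

View pics/inv2.png

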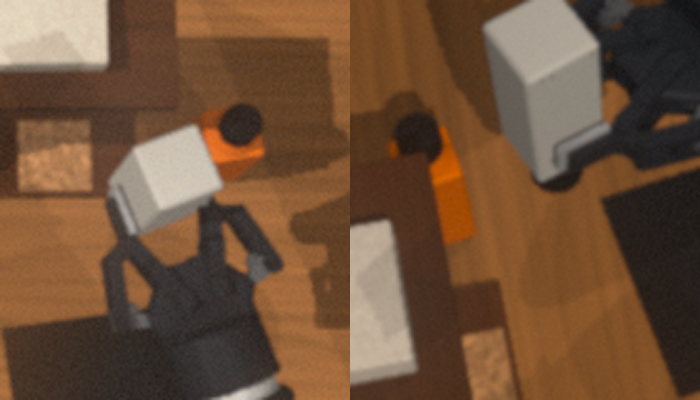

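The bottle is upside down with its base up, cap down at scene-crop (555,175). I hold a bit more, then compute the return roll.

>>> {"op": "drive_tool", "data": {"deltas": [{"gripper": 255,"offset": [0,0,0],"angular": [0,0,0]},{"gripper": 255,"offset": [0,0,0],"angular": [0,0,0]},{"gripper": 255,"offset": [0,0,0],"angular": [0,0,0]},{"gripper": 255,"offset": [0,0,0],"angular": [0,0,0]},{"gripper": 255,"offset": [0,0,0],"angular": [0,0,0]}]}}

```text
t: 11.6
eef_pos: [0.5284, -0.2187, 0.2703]
tool_rot: [-0.149, 0.658, 0.13, 0.727]
contact_force: [0.5, 0.0, -2.7]
gripper_width: 0.579
grasp_force: 64.1
```

```bash
python3 - <<'E'
from nxt import *
g=np.array([.5775,-.1972,.2758]);yw=.398
q=np.array(o["q"]);ps=[];n=23
for k in range(1,n+1):
  ro=np.pi-k*np.pi/n;Rk=Rt(yw,.1*np.cos(ro),1)*Ro.from_euler('z',-ro);p=tcp(g,Rk);r=ik(p,Rk,q,2e-3);q=r[0];ps.append((p,Rk))
  if k%7==1: print(q.round(2),round(float(r[1]),4))
prev=(np.array(o["eef_pos"]),R)
for i in range(0,n,5):
  print("call",i//5)
  for p,Rk in ps[i:i+5]: print((prev[1].inv().apply(p-prev[0])).round(3).tolist(),((prev[1].inv()*Rk).as_rotvec()/(np.pi/4)).round(3).tolist())
  prev=ps[min(i+4,n-1)]
E
```

```text
t 11.6 q [0.688, 0.678, -0.013, 2.274, 4.209, 1.574, 1.401] p [0.5284, -0.2187, 0.2703] F [ 0.5  0.  -2.7] gw 0.579 gf 64.1
[[-0.09, 0.387, 0.917], [-0.046, -0.922, 0.385], [0.995, -0.007, 0.101]]
[ 0.7   0.68 -0.02  2.27  4.21  1.56  1.27] 0.0
[ 0.76  0.64 -0.1   2.27  4.24  1.46  0.3 ] 0.0
[ 0.81  0.57 -0.15  2.27  4.27  1.31 -0.71] 0.0
[ 0.86  0.54 -0.21  2.27  4.29  1.22 -1.7 ] 0.0
call 0
[0.0, -0.001, -0.0] [0.001, -0.003, 0.165]
[0.0, -0.001, -0.0] [0.0, -0.006, 0.339]
[0.001, -0.001, -0.0] [-0.001, -0.012, 0.513]
[0.001, -0.001, -0.0] [-0.004, -0.02, 0.687]
[0.001, -0.001, -0.0] [-0.009, -0.029, 0.861]
call 1
[0.0, -0.0, 0.0] [-0.008, -0.009, 0.174]
[0.001, -0.001, 0.0] [-0.019, -0.017, 0.348]
[0.001, -0.001, 0.0] [-0.031, -0.026, 0.522]
[0.002, -0.002, 0.0] [-0.046, -0.033, 0.696]
[0.002, -0.002, 0.0] [-0.063, -0.039, 0.869]
call 2
[0.0, -0.001, 0.0] [-0.017, -0.002, 0.174]
[0.0, -0.001, 0.0] [-0.035, -0.002, 0.348]
[0.0, -0.002, 0.0] [-0.052, 0.0, 0.522]
[0.001, -0.003, 0.0] [-0.069, 0.005, 0.695]
[0.001, -0.004, 0.0] [-0.085, 0.012, 0.869]
call 3
[-0.0, -0.001, 0.0] [-0.013, 0.008, 0.174]
[-0.001, -0.001, 0.0] [-0.023, 0.016, 0.348]
[-0.001, -0.002, 0.0] [-0.031, 0.026, 0.522]
[-0.001, -0.002, 0.0] [-0.037, 0.035, 0.696]
[-0.001, -0.002, 0.0] [-0.041, 0.043, 0.869]
call 4
[-0.0, -0.0, 0.0] [-0.002, 0.005, 0.174]
[-0.0, -0.0, 0.0] [-0.003, 0.009, 0.348]
[-0.0, -0.0, 0.0] [-0.002, 0.01, 0.522]
```

>>> {"op": "drive_tool", "data": {"deltas": [{"gripper": 255,"offset": [0,0,0],"angular": [0,-0.003,0.165]},{"gripper": 255,"offset": [0,-0.001,0],"angular": [0,-0.006,0.339]},{"gripper": 255,"offset": [0.001,-0.001,0],"angular": [-0.001,-0.012,0.513]},{"gripper": 255,"offset": [0.001,-0.001,0],"angular": [-0.004,-0.02,0.687]},{"gripper": 255,"offset": [0.001,-0.001,0],"angular": [-0.009,-0.029,0.861]}]}}

```text
t: 12.1
eef_pos: [0.5279, -0.2178, 0.2713]
tool_rot: [-0.38, 0.672, -0.098, 0.628]
contact_force: [0.1, -0.2, -2.1]
gripper_width: 0.58
grasp_force: 63.8
```

>>> {"op": "drive_tool", "data": {"deltas": [{"gripper": 255,"offset": [0,0,0],"angular": [-0.008,-0.009,0.174]},{"gripper": 255,"offset": [0.001,-0.001,0],"angular": [-0.019,-0.017,0.348]},{"gripper": 255,"offset": [0.001,-0.001,0],"angular": [-0.031,-0.026,0.522]},{"gripper": 255,"offset": [0.002,-0.002,0],"angular": [-0.046,-0.033,0.696]},{"gripper": 255,"offset": [0.002,-0.002,0],"angular": [-0.063,-0.039,0.869]}]}}

```text
t: 12.6
eef_pos: [0.5276, -0.2176, 0.2742]
tool_rot: [-0.553, 0.619, -0.327, 0.452]
contact_force: [-0.1, -0.7, -1.8]
gripper_width: 0.583
grasp_force: 63.8
```

>>> {"op": "drive_tool", "data": {"deltas": [{"gripper": 255,"offset": [0,-0.001,0],"angular": [-0.017,-0.002,0.174]},{"gripper": 255,"offset": [0,-0.001,0],"angular": [-0.035,-0.002,0.348]},{"gripper": 255,"offset": [0,-0.002,0],"angular": [-0.052,0,0.522]},{"gripper": 255,"offset": [0.001,-0.003,0],"angular": [-0.069,0.005,0.695]},{"gripper": 255,"offset": [0.001,-0.004,0],"angular": [-0.085,0.012,0.869]}]}}

```text
t: 13.1
eef_pos: [0.5275, -0.2179, 0.2783]
tool_rot: [0.65, -0.489, 0.533, -0.233]
contact_force: [0.4, -0.6, -1.4]
gripper_width: 0.582
grasp_force: 63.9
```

>>> {"op": "drive_tool", "data": {"deltas": [{"gripper": 255,"offset": [0,-0.001,0],"angular": [-0.013,0.008,0.174]},{"gripper": 255,"offset": [-0.001,-0.001,0],"angular": [-0.023,0.016,0.348]},{"gripper": 255,"offset": [-0.001,-0.002,0],"angular": [-0.031,0.026,0.522]},{"gripper": 255,"offset": [-0.001,-0.002,0],"angular": [-0.037,0.035,0.696]},{"gripper": 255,"offset": [-0.001,-0.002,0],"angular": [-0.041,0.043,0.869]}]}}

```text
t: 13.6
eef_pos: [0.5276, -0.2177, 0.2805]
tool_rot: [0.674, -0.289, 0.68, -0.002]
contact_force: [-0.1, -0.6, -1.9]
gripper_width: 0.576
grasp_force: 63.8
```

```bash
python3 go.py .575 -.176 .145 .44 .1 0 .04
```

```text
t 13.6 q [0.846, 0.544, -0.2, 2.269, 4.288, 1.237, -1.428] p [0.5276, -0.2177, 0.2805] F [-0.1 -0.6 -1.9] gw 0.576 gf 63.8
[[0.075, -0.39, 0.918], [-0.395, 0.833, 0.387], [-0.915, -0.392, -0.091]]
grasp pt [ 0.5771 -0.1968  0.2756] heading [ 0.918  0.387 -0.091]
1 ik [ 0.85  0.62 -0.21  2.27  4.28  1.25 -1.45] 0.0 0.0 dq 0.07
4 ik [ 0.85  0.85 -0.23  2.25  4.28  1.29 -1.56] 0.0 0.0 dq 0.08
rows total 4
[0.028, 0.017, 0.005] [-0.01, 0.0, 0.13]
[0.056, 0.034, 0.009] [-0.03, 0.0, 0.26]
[0.084, 0.05, 0.014] [-0.04, 0.0, 0.38]
[0.112, 0.067, 0.018] [-0.05, 0.0, 0.51]
```

>>> {"op": "drive_tool", "data": {"deltas": [{"gripper": 255,"offset": [0.02,0.012,0.003],"angular": [-0.01,0,0.15]},{"gripper": 255,"offset": [0.05,0.03,0.008],"angular": [-0.03,0,0.32]},{"gripper": 255,"offset": [0.08,0.048,0.013],"angular": [-0.04,0,0.48]},{"gripper": 255,"offset": [0.112,0.067,0.018],"angular": [-0.05,0,0.51]},{"gripper": 255,"offset": [0.112,0.067,0.018],"angular": [-0.05,0,0.51]}]}}

```text
t: 14.1
eef_pos: [0.5258, -0.1991, 0.1449]
tool_rot: [0.653, -0.161, 0.725, 0.146]
contact_force: [-0.6, -0.0, -0.8]
gripper_width: 0.577
grasp_force: 63.9
```

```bash
python3 go.py .607 -.1555 .112 .28 .1 0 .02
```

```text
t 14.1 q [0.849, 0.857, -0.222, 2.246, 4.281, 1.294, -1.549] p [0.5258, -0.1991, 0.1449] F [-0.6 -0.  -0.8] gw 0.577 gf 63.9
[[-0.095, -0.424, 0.901], [-0.042, 0.906, 0.422], [-0.995, 0.002, -0.104]]
grasp pt [ 0.5744 -0.1763  0.1393] heading [ 0.901  0.422 -0.104]
1 ik [ 0.82  0.88 -0.25  2.27  4.18  1.3  -1.48] 0.0 0.0 dq 0.1
3 ik [ 0.77  0.94 -0.3   2.29  3.97  1.34 -1.36] 0.0 0.0 dq 0.11
rows total 3
[0.008, 0.004, 0.014] [0.07, -0.0, 0.01]
[0.016, 0.009, 0.028] [0.13, -0.0, 0.01]
[0.023, 0.013, 0.042] [0.2, -0.01, 0.02]
```

>>> {"op": "drive_tool", "data": {"deltas": [{"gripper": 255,"offset": [0.008,0.004,0.014],"angular": [0.07,0,0.01]},{"gripper": 255,"offset": [0.016,0.009,0.028],"angular": [0.13,0,0.01]},{"gripper": 255,"offset": [0.023,0.013,0.042],"angular": [0.2,-0.01,0.02]},{"gripper": 255,"offset": [0.023,0.013,0.042],"angular": [0.2,-0.01,0.02]}]}}

```text
t: 14.5
eef_pos: [0.558, -0.1693, 0.1244]
tool_rot: [0.669, -0.105, 0.73, 0.093]
contact_force: [-0.4, 0.7, -1.9]
gripper_width: 0.583
grasp_force: 63.9
```

```bash
python3 go.py .669 -.148 .107 .02 .1 0 .02; python3 - <<'E'
from h import *
a=[cv2.resize(optics.read_camera(n)[r],None,fx=f,fy=f,interpolation=cv2.INTER_CUBIC) for n,r,f in(("top",np.s_[80:280,200:440],2),("scene",np.s_[60:320,130:310],1.538))]
cv2.imwrite("pics/back.png",np.hstack([x[:400] for x in a]))
E
```

```text
t 14.5 q [0.771, 0.928, -0.307, 2.29, 3.967, 1.335, -1.362] p [0.558, -0.1693, 0.1244] F [-0.4  0.7 -1.9] gw 0.583 gf 63.9
[[-0.083, -0.279, 0.957], [-0.029, 0.96, 0.277], [-0.996, -0.005, -0.088]]
grasp pt [ 0.6097 -0.1543  0.1196] heading [ 0.957  0.277 -0.088]
1 ik [ 0.74  0.94 -0.34  2.3   3.85  1.35 -1.32] 0.0 0.0 dq 0.12
4 ik [ 0.63  0.97 -0.43  2.28  3.48  1.41 -1.22] 0.0 0.0 dq 0.12
rows total 4
[0.002, 0.001, 0.015] [0.08, 0.0, 0.01]
[0.003, 0.002, 0.03] [0.17, 0.01, 0.02]
[0.005, 0.003, 0.046] [0.25, 0.01, 0.03]
[0.007, 0.004, 0.061] [0.33, 0.02, 0.04]
```

View pics/back.png

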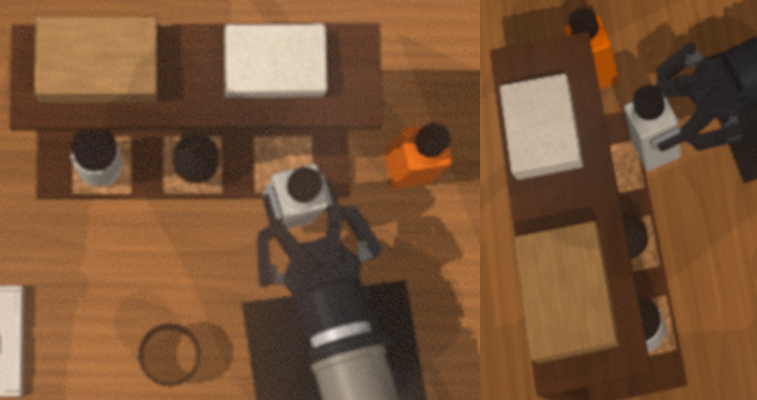

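The bottle is upright in the gripper, cap at top-crop (304,184), just in front of its bay. The neighbours have not moved.

>>> {"op": "drive_tool", "data": {"deltas": [{"gripper": 255,"offset": [0.002,0.001,0.015],"angular": [0.08,0,0.01]},{"gripper": 255,"offset": [0.003,0.002,0.03],"angular": [0.17,0.01,0.02]},{"gripper": 255,"offset": [0.005,0.003,0.046],"angular": [0.25,0.01,0.03]},{"gripper": 255,"offset": [0.007,0.004,0.061],"angular": [0.33,0.02,0.04]},{"gripper": 255,"offset": [0.007,0.004,0.061],"angular": [0.33,0.02,0.04]}]}}

```text
t: 15.1
eef_pos: [0.6155, -0.15, 0.1124]
tool_rot: [0.67, -0.007, 0.742, 0.007]
contact_force: [0.3, 0.3, -0.9]
gripper_width: 0.58
grasp_force: 63.8
```

```bash
python3 go.py .669 -.148 .0915 .02 .1 0 .006
```

```text
t 15.1 q [0.638, 0.975, -0.431, 2.28, 3.487, 1.402, -1.216] p [0.6155, -0.15, 0.1124] F [ 0.3  0.3 -0.9] gw 0.58 gf 63.8
[[-0.101, -0.021, 0.995], [-0.001, 1.0, 0.021], [-0.995, 0.001, -0.101]]
grasp pt [ 0.6692 -0.1489  0.1069] heading [ 0.995  0.021 -0.101]
1 ik [ 0.64  0.99 -0.43  2.28  3.49  1.41 -1.21] 0.0 0.0 dq 0.01
3 ik [ 0.63  1.01 -0.42  2.27  3.5   1.43 -1.2 ] 0.0 0.0 dq 0.01
rows total 3
[0.005, 0.0, 0.0] [0.0, -0.0, -0.0]
[0.01, 0.001, 0.001] [0.0, -0.0, -0.0]
[0.015, 0.001, 0.001] [0.0, -0.0, -0.0]
```

>>> {"op": "drive_tool", "data": {"deltas": [{"gripper": 255,"offset": [0.004,0,0],"angular": [0,0,0]},{"gripper": 255,"offset": [0.008,0,0.001],"angular": [0,0,0]},{"gripper": 255,"offset": [0.012,0.001,0.001],"angular": [0,0,0]},{"gripper": 255,"offset": [0.015,0.001,0.001],"angular": [0,0,0]},{"gripper": 255,"offset": [0.015,0.001,0.001],"angular": [0,0,0]}]}}

```text
t: 15.6
eef_pos: [0.6132, -0.1511, 0.0958]
tool_rot: [0.67, -0.006, 0.743, 0.006]
contact_force: [-3.4, -0.9, 5.2]
gripper_width: 0.581
grasp_force: 63.5
```

```bash
python3 go.py .669 -.148 .090 .02 .1 0 .006
```

```text
t 15.6 q [0.636, 1.013, -0.421, 2.272, 3.498, 1.426, -1.202] p [0.6132, -0.1511, 0.0958] F [-3.4 -0.9  5.2] gw 0.581 gf 63.5
[[-0.103, -0.018, 0.995], [-0.002, 1.0, 0.017], [-0.995, 0.0, -0.103]]
grasp pt [ 0.6669 -0.1501  0.0902] heading [ 0.995  0.017 -0.103]
1 ik [ 0.63  1.02 -0.42  2.27  3.5   1.43 -1.2 ] 0.0 0.0 dq 0.0
rows total 1
[0.0, 0.002, 0.002] [-0.0, -0.0, -0.0]
```

Contact shows as a 5 N upward force. Releasing.

>>> {"op": "drive_tool", "data": {"deltas": [{"gripper": 0,"offset": [0,0,0],"angular": [0,0,0]},{"gripper": 0,"offset": [0,0,0],"angular": [0,0,0]},{"gripper": 0,"offset": [0,0,0],"angular": [0,0,0]},{"gripper": 0,"offset": [0,0,0],"angular": [0,0,0]},{"gripper": 0,"offset": [0,0,0],"angular": [0,0,0]}]}}

```text
t: 16.1
eef_pos: [0.6134, -0.15, 0.0953]
tool_rot: [0.669, -0.007, 0.743, 0.007]
contact_force: [-0.4, 0.6, 0.3]
gripper_width: 1.001
grasp_force: 0.0
```

```bash
python3 go.py .608 -.151 .0935 .22 .1 0 .016
```

```text
t 16.1 q [0.635, 1.013, -0.422, 2.272, 3.497, 1.423, -1.203] p [0.6134, -0.15, 0.0953] F [-0.4  0.6  0.3] gw 1.001 gf 0.0
[[-0.105, -0.019, 0.994], [-0.001, 1.0, 0.019], [-0.994, 0.001, -0.105]]
grasp pt [ 0.667  -0.149   0.0896] heading [ 0.994  0.019 -0.105]
1 ik [ 0.66  1.01 -0.4   2.29  3.59  1.41 -1.22] 0.0 0.0 dq 0.09
4 ik [ 0.74  0.99 -0.31  2.31  3.87  1.39 -1.29] 0.0 0.0 dq 0.09
rows total 4
[0.001, -0.003, -0.015] [-0.06, -0.0, -0.01]
[0.001, -0.006, -0.029] [-0.13, -0.0, -0.01]
[0.002, -0.009, -0.044] [-0.19, -0.01, -0.02]
[0.003, -0.012, -0.058] [-0.25, -0.01, -0.03]
```

>>> {"op": "drive_tool", "data": {"deltas": [{"gripper": 0,"offset": [0.001,-0.002,-0.015],"angular": [-0.05,0,0]},{"gripper": 0,"offset": [0.001,-0.005,-0.029],"angular": [-0.11,0,-0.01]},{"gripper": 0,"offset": [0.002,-0.008,-0.044],"angular": [-0.18,0,-0.02]},{"gripper": 0,"offset": [0.003,-0.012,-0.058],"angular": [-0.25,-0.01,-0.03]}]}}

```text
t: 16.5
eef_pos: [0.5549, -0.1629, 0.0986]
tool_rot: [0.668, -0.082, 0.736, 0.073]
contact_force: [0.9, -0.0, -0.4]
gripper_width: 1.0
grasp_force: 0.0
```

```bash
python3 go.py .565 -.18 .16 .45 .1 0 .03
```

```text
t 16.5 q [0.743, 0.991, -0.314, 2.309, 3.871, 1.391, -1.283] p [0.5549, -0.1629, 0.0986] F [ 0.9 -0.  -0.4] gw 1.0 gf 0.0
[[-0.095, -0.218, 0.971], [-0.024, 0.976, 0.216], [-0.995, -0.003, -0.098]]
grasp pt [ 0.6073 -0.1513  0.0933] heading [ 0.971  0.216 -0.098]
1 ik [ 0.78  0.93 -0.27  2.3   4.02  1.34 -1.38] 0.0 0.0 dq 0.15
3 ik [ 0.85  0.81 -0.2   2.26  4.32  1.31 -1.59] 0.0 0.0 dq 0.15
rows total 3
[-0.021, -0.01, -0.018] [-0.1, 0.0, -0.01]
[-0.041, -0.021, -0.035] [-0.19, 0.0, -0.02]
[-0.062, -0.031, -0.052] [-0.29, 0.0, -0.03]
```

>>> {"op": "drive_tool", "data": {"deltas": [{"gripper": 0,"offset": [-0.021,-0.01,-0.018],"angular": [-0.1,0,-0.01]},{"gripper": 0,"offset": [-0.041,-0.021,-0.035],"angular": [-0.19,0,-0.02]},{"gripper": 0,"offset": [-0.062,-0.031,-0.052],"angular": [-0.29,0,-0.03]},{"gripper": 0,"offset": [-0.062,-0.031,-0.052],"angular": [-0.29,0,-0.03]}]}}

```text
t: 16.9
eef_pos: [0.5173, -0.2074, 0.1675]
tool_rot: [0.656, -0.166, 0.722, 0.143]
contact_force: [-0.5, 0.4, -0.7]
gripper_width: 0.996
grasp_force: 0.0
```

```bash
python3 - <<'E'
from h import *
st()
t=optics.read_camera("top");t0=cv2.imread("pics/top0.png")
cv2.imwrite("pics/end.png",np.vstack([cv2.resize(x[90:190,210:430],None,fx=2.9,fy=2.9,interpolation=cv2.INTER_CUBIC) for x in(t0,t)]))
E
```

```text
t 16.9 q [0.872, 0.806, -0.217, 2.256, 4.314, 1.293, -1.584] p [0.5173, -0.2074, 0.1675] F [-0.5  0.4 -0.7] gw 0.996 gf 0.0
[[-0.085, -0.428, 0.9], [-0.051, 0.904, 0.425], [-0.995, -0.01, -0.098]]
```

View pics/end.png

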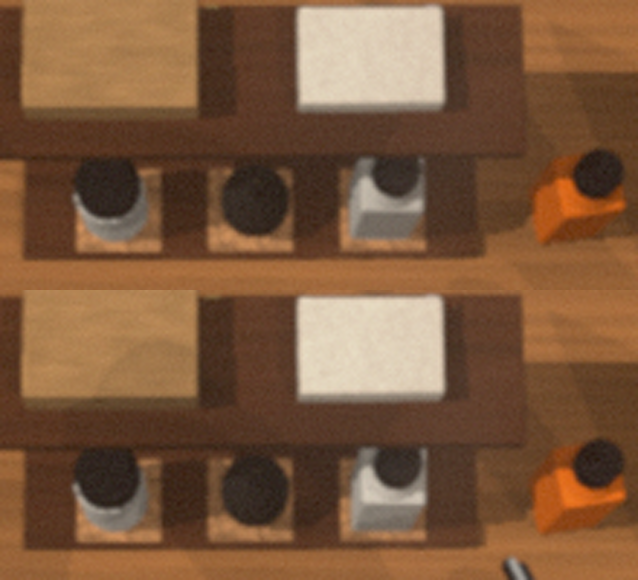

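The before and after crops match. The bottle stands upright in its bay, cap at (398,176) before and (398,466−290=176) after. The others have not moved and the gripper is clear, so I hand in.

```bash
python3 -c "
from station import bot
print(bot.hand_in())"
```

```text
the job is handed in; nothing more can be done
None
```

The bottle was taken out, held upside down for about 1.5 s and stood back upright in its bay; before/after top-view crops show it back in place with the jar and blower unmoved (hood and filter not re-checked), and the job is handed in, with no verdict returned.

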